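# Pin the slide rack, then show the taped window slide to the code reader, label up

### The arm

A 7-joint arm with a two-finger parallel gripper is mounted at the origin on the work surface. World frame = base frame: x ahead of the robot, y to its left, z up, the work surface at z = 0. Lengths are in m, angles in rad, forces in N, time in s.
With the tool pointing down it reaches from about 0.4 to 0.85 m from the base axis. Payload 6.9 kg.
Tool frame: the origin (TCP) lies at the very end of the fingers, on their centre line; the grasp point (between the pads) lies 19 mm behind it; z points along the fingers, y is the line along which they close (so a half turn about z gives the same grasp; the last joint's range is limited). The gripper opens to 85 mm and grips with 20 to 120 N. Pads are 22 mm wide; open, the fingers measure 114 mm over their backs; the gripper's body (76 mm by 85 mm) begins 54 mm behind the grasp point. The pads swing forward as they close: fully open they stand 13 mm farther back than shut.
Start: joints at [-1.028, 0.507, -0.238, 1.5, 0.126, 1.149, -0.155], TCP at [0.264, 0.566, 0.231] pointing down, gripper open.
Joint ranges: [-3.08, 3.08], [-0.24, 2.05], [-1.43, 1.35], [0, 2.5], [-1.52, 4.66], [0.17, 1.96], [-2.89, 2.89]. Speed limits (rad/s): [2.39, 2.39, 3.14, 3.14, 3.14, 3.14, 3.14].

### API

Orientations are given as a unit quaternion [w, x, y, z].
In Python, from workcell import monitor, read_camera, get_calibration, order gives the robot as it stands. The module is installed in compiled form; this text tells all that it offers.
- The arm moves only by the tool jog_arm, never from a script. Its argument "targets" is a list that holds one entry, the list of rows, each a list of 6 numbers: the shift along the tool's x, y, z each as a share of 0.025 m, from -1 to 1, then the turn, a rotation vector about the tool's x, y, z each as a share of 6 degrees, from -1 to 1. In form: [[[x, y, z, wx, wy, wz], ...]]. A call has 1 to 5 rows; each row shifts and turns the commanded pose from where the row before left it, along the tool's axes as they then stand; what a row does not reach is not made up. A row lasts 1/12 s, in which the tool goes at most 41.7 mm and 7.16 degrees, less where a joint would pass 70% of its speed; a pose out of reach is approached as far as the arm can. A call with a number of a shift or a turn outside -1 to 1 is refused whole. A call with a gripper value outside its range is refused whole. "fingers" is the closure, from -1 (fully open) to 1 (shut), so that 0 is half open, set as the call begins (left out, the last holds). The fingers move at their own pace and stop on an object; the grip force is fixed at half the most. Time passes only in rows, so rows that do not move let the fingers close. It gives the time, the measured TCP pose, the force, the opening and the grip force at its end, in the units of the state.
- monitor.read_state(): the state, without advancing time (a new reading comes with each control period).
- read_camera(name): name is "scene" or "side" or "wrist"; returns the picture (400x640x3 uint8, red, green, blue); there is no depth.
- get_calibration(name): a dict with "camera_matrix" (3x3 intrinsics, pixels), "D" ([k1, k2, p1, p2, k3] as OpenCV has them; the pictures are not rectified), "camera_from_world" (4x4, takes a point from world to camera coordinates). Camera axes: x right, y up, looking along -z (the intrinsics and any distortion apply to the point x, -y, -z); pixel columns grow to the right and rows downward; lengths in m; the calibration is good to about 2 mm. A picture is of the moment at which its call begins: read the wrist's pose just before it. get_calibration takes no time and is no camera call; for the wrist camera it gives the pose at the moment of the call.
- order.sign_off(): hands the job in; it is judged then, once.
The state is a dict: "clock": time; "joints": joint angles; "dq": joint speeds; "tau": joint torques, N m; "position": TCP position; "ee_rot": TCP orientation; "ft_force": force on the tool from outside, world axes, zero at the start; "wrist_torque": the same for the moment, N m; "finger_gap": finger opening in m; "finger_force": force on a finger pad.
Only numpy, scipy, OpenCV 4.12 (cv2) and the standard library are available. Lean on these libraries where they do the work, as an engineer would, in place of code of your own. Each camera call takes 0.05 s, during which the arm holds its last target. There are 200 camera calls.

### The job

The slide rack only lies loose on its dock: take the red-knobbed retaining pin from the tool block and put it through the hole in the rack into the dock until its collar is down on the rack. Then draw the slide that stands at the yellow tape out of the rack (the small notched corner tells which is its frosted end and label side) and finish holding it in the gripper under the code reader, label facing up and level, the white frosted field centred about 150 mm straight below the reader's red window: the program ends while it is held still there, not put down or let go. Leave the pin in, and the rack, the other slide and the things around as they stand.

Things in the scene. Friction and masses are not known exactly. Their poses are not given: they have to be found in the camera images.
- pin_center (a point): centre of the retaining pin (60 mm long, about 60 g); z runs along it, up to the knob. From the tip up: steel shank 10 mm in diameter, 28 mm long, its lowest 5 mm tapered; collar 23 mm in diameter, 4 mm thick; red knob 18 mm in diameter, 28 mm tall, to grip by (from 2 to 30 mm above this point). It stands upright in the tool block's stow hole, its collar on the block
- pin_tip (a point): the lower end of the pin, 30 mm below pin_center
- stow_hole (a point): mouth of the pin's stow hole (12 mm) in the grey tool block, 40 mm above the table. The fixed block is 46 by 130 by 40 mm, the hole 45 mm from its middle along its own -y; along +y from the hole, 67 to 95 mm away, three small hex keys stand up to 33 mm above the block
- rack_hole (a point): mouth of the 12.5 mm hole in the rack, in its upper face, 32 mm above the table; a 12 mm hole in the dock lies straight under it. The hole goes 10 mm through the rack and 22 mm through the dock; the pin fully down rests by its collar on the rack, its tip 28 mm below this mouth. x of this frame runs along the rack towards the stations, y across it, z up
- station_tape (a point): floor of the rack station with yellow tape on both sides, 32 mm above the table, 143 mm from the hole along the rack's +x. The slide to show stands here on its frosted end, width along the rack, between two cheeks (12 mm wide, 14 mm tall, 6.6 mm apart), so it can lean a few degrees. It is slide_a in some starts, slide_b in others
- station_plain (a point): floor of the other station, without tape, 80 mm nearer the hole, made alike; the slide here stays
- slide_a_center (a point): centre of one of two equal blue slides, 76 by 26 by 5 mm, 30 g, with a round glass window. z runs along the slide from the frosted end (38 mm off, at the foot in the rack) to the plain end (38 mm off, on top); x points square out of the label side; y is the width. In the rack it is held at the foot only: its long edges, 26 mm apart, are free to grip above
- slide_a_label (a point): middle of slide_a's white frosted field (the last 26 mm of its label side; the other side is all blue), 25 mm from the centre along -z and 2.5 mm along +x, same axes
- slide_a: slide_a, origin at the middle of its frosted end, same axes. The small notch (6 mm wide, 8 mm tall) is cut from the corner of the frosted end at +y: seen with the label side towards you and the frosted end down, it is the lower right corner
- slide_b_center (a point): centre of the other slide, made as slide_a, but standing in the rack with its label side turned the opposite way
- slide_b_label (a point): middle of slide_b's frosted field, as for slide_a
- slide_b: slide_b itself, origin at the middle of its frosted end
- reader_window (a point): middle of the code reader's red window, looking straight down from 360 mm above the table. The head is 44 by 56 mm and 64 mm tall; x of this frame runs level from it along an arm (410 mm up) to the 20 mm post, 155 mm off, on a black base 100 by 130 mm, 12 mm high. A square of yellow tape marks the table under the window
- read_point (a point): the point 150 mm straight below the middle of the window, where the frosted field is to be held; axes as for the window
- rack: the loose dark grey slide rack (190 by 56 by 10 mm, 0.7 kg), origin at the middle of its underside, 22 mm above the table; x along it, the hole at -78 mm, the plain station at -15 mm and the taped one at +65 mm. It lies on the dock (black, 210 by 74 by 22 mm, fixed) between two low steel rails, free to slide out along -x until the pin is in
- objective_can_center (a point): centre of a black objective can, 52 mm in diameter and 68 mm tall, standing loose: leave it
- amber_jar_center (a point): centre of a small amber jar, 44 mm in diameter and 60 mm tall, standing loose: leave it
- tissue_box_center (a point): centre of a cardboard lens tissue box, 75 by 115 by 45 mm, loose: leave it

How it is judged:
On the way, in this order (a step that is already met when the one before it is completed fails the run):
1. the pin is fully down through the rack into the dock and let go, both slides still standing in the rack (horizontal distance between pin_tip and rack_hole below 0.004 m and z of pin_tip in the frame of rack_hole below -0.0255 m and angle between pin_tip's own z axis and vertical below 0.12 rad and contact force between the fingers and pin below 0.1 N and height (world z) of each of slide_a_center, slide_b_center below 0.08 m), for 0.2 s.
2. the slide of the taped station is in the grip and clear of the rack, the pin still in (horizontal distance between pin_tip and rack_hole below 0.004 m and z of pin_tip in the frame of rack_hole below -0.0255 m and angle between pin_tip's own z axis and vertical below 0.12 rad and ((contact force between the fingers and slide_a above 1 N and height (world z) of slide_a_center above 0.15 m and distance between slide_b_center and station_plain below 0.046 m and z of slide_b_center in the frame of station_plain above 0.034 m and horizontal distance between slide_b_center and station_plain below 0.012 m) or (contact force between the fingers and slide_b above 1 N and height (world z) of slide_b_center above 0.15 m and distance between slide_a_center and station_plain below 0.046 m and z of slide_a_center in the frame of station_plain above 0.034 m and horizontal distance between slide_a_center and station_plain below 0.012 m))), for 0.2 s.
At the end, for the whole second after the job is handed in: The taped slide is held at rest in the fingers, label up within 22 deg, its field within 18 mm sideways and 35 mm in height of the read point; the other slide stands in its station; the pin is down (tip 25.5 mm or more below the rack top, within 4 mm of the hole); the rack moved under 10 mm (horizontal distance between pin_tip and rack_hole below 0.004 m and z of pin_tip in the frame of rack_hole below -0.0255 m and angle between pin_tip's own z axis and vertical below 0.12 rad and distance of rack from where it was at the start of the episode below 0.01 m and ((horizontal distance between slide_a_label and read_point below 0.018 m and z of slide_a_label in the frame of read_point between -0.035 and 0.035 m and angle between slide_a_label's own x axis and vertical below 0.38 rad and contact force between the fingers and slide_a above 1 N and linear speed of slide_a below 0.02 m/s and distance between slide_b_center and station_plain below 0.046 m and z of slide_b_center in the frame of station_plain above 0.034 m and horizontal distance between slide_b_center and station_plain below 0.012 m) or (horizontal distance between slide_b_label and read_point below 0.018 m and z of slide_b_label in the frame of read_point between -0.035 and 0.035 m and angle between slide_b_label's own x axis and vertical below 0.38 rad and contact force between the fingers and slide_b above 1 N and linear speed of slide_b below 0.02 m/s and distance between slide_a_center and station_plain below 0.046 m and z of slide_a_center in the frame of station_plain above 0.034 m and horizontal distance between slide_a_center and station_plain below 0.012 m))); the arm keeps its last pose, push and grip.
It fails at once if the rack is shifted by more than 15 mm (distance of rack from where it was at the start of the episode above 0.015 m).
It fails at once if a slide is drawn or knocked out before the pin is in (distance of any of slide_a_center, slide_b_center from where it was at the start of the episode above 0.03 m and z of pin_tip in the frame of rack_hole above -0.02 m).
It fails at once if the other slide is taken or knocked out of its place too (distance of each of slide_a_center, slide_b_center from where it was at the start of the episode above 0.03 m).
It fails at once if a thing standing near the work is pushed more than 30 mm (distance of any of objective_can_center, amber_jar_center, tissue_box_center from where it was at the start of the episode above 0.03 m).
It also fails if it takes over 61 s, if anything falls off the work surface, if the arm or the gripper's body presses on something with over 40 N, if the wrist force passes 120 N, or if a joint passes its speed limit or range.

## Working session

There is one attempt and no reset: what is moved stays moved. The work goes in short steps, Python scripts to look and compute and a tool call to move; the robot and the scene stay as the last step left them, time stands still between calls to the robot, and variables do not carry over. Pictures are saved under pics/ and viewed, at most 10 in all, crops included, and the job is handed in when it is done.

Besides the shell and the picture viewer there is one more tool, called by a JSON object that holds its "method" and its "body", one argument or row to a line. jog_arm: Moves the arm, as the interface text tells. Its arguments: {"type":"object","properties":{"targets":{"type":"array"},"fingers":{"type":"number"}},"required":["targets"]}

```bash
mkdir -p pics
cat > h.py <<'E'
import numpy as np, cv2
from workcell import monitor, read_camera, get_calibration, order
from scipy.spatial.transform import Rotation as R
def snap(n,f):
    im=read_camera(n); cv2.imwrite(f,im[:,:,::-1]); return im
def ray(c,uv):
    K=np.array(c["camera_matrix"]);D=np.array(c["D"],float);T=np.array(c["camera_from_world"])
    p=cv2.undistortPoints(np.array([[uv]],float),K,D)[0,0]
    d=T[:3,:3].T@np.array([p[0],-p[1],-1]); o=-T[:3,:3].T@T[:3,3]; return o,d/np.linalg.norm(d)
def onz(c,uv,z):
    o,d=ray(c,uv); return o+d*(z-o[2])/d[2]
def proj(c,P):
    K=np.array(c["camera_matrix"]);D=np.array(c["D"],float);T=np.array(c["camera_from_world"])
    q=T[:3,:3]@np.array(P)+T[:3,3]; q=np.array([q[0],-q[1],-q[2]])
    return cv2.projectPoints(q[None],np.zeros(3),np.zeros(3),K,D)[0][0,0]
def tri(c1,a,c2,b):
    o1,d1=ray(c1,a);o2,d2=ray(c2,b)
    s=np.linalg.lstsq(np.c_[d1,-d2],o2-o1,rcond=None)[0]
    p,q=o1+d1*s[0],o2+d2*s[1]; return (p+q)/2,np.linalg.norm(p-q)
def tcp():
    s=monitor.read_state(); q=np.array(s["ee_rot"]); return np.array(s["position"]),R.from_quat(q[[1,2,3,0]]).as_matrix(),s
def go(P,Rt=None):
    "rows units needed: shift in tool axes (of 25mm), turn (of 6deg)"
    p,M,s=tcp(); d=M.T@(np.array(P)-p)/0.025
    w=np.zeros(3) if Rt is None else np.degrees(R.from_matrix(M.T@Rt).as_rotvec())/6
    return d.round(2),w.round(2)
E
python3 - <<'E'
from h import *
for n in("scene","side","wrist"):
    snap(n,f"pics/{n}0.png")
    c=get_calibration(n);T=np.array(c["camera_from_world"]);print(n,(-T[:3,:3].T@T[:3,3]).round(3),(-T[2,:3]).round(2),np.array(c["camera_matrix"])[0,0],np.array(c["D"]).round(3))
p,M,s=tcp();print(p,M.round(3),s["clock"],s["finger_gap"])
E
```

```text
scene [ 0.921 -0.433  1.214] [-0.32  0.36 -0.87] 372.0277687699284 [-0.011  0.     0.     0.     0.   ]
side [0.458 0.918 1.001] [ 0.07 -0.77 -0.63] 400.2526543692898 [0.014 0.    0.    0.    0.   ]
wrist [0.203 0.595 0.373] [ 0.25 -0.12 -0.96] 319.2653217735946 [-0.011  0.     0.     0.     0.   ]
[0.26430715 0.56594613 0.23062612] [[-0.906  0.423 -0.001]
 [ 0.423  0.906 -0.001]
 [-0.    -0.001 -1.   ]] 0.15 0.08528673164917218
```

View pics/scene0.png

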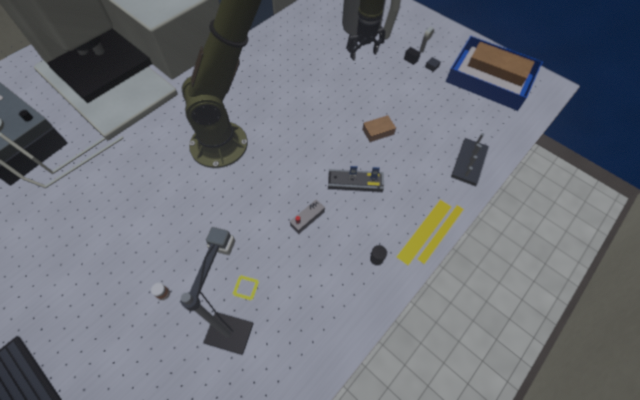

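View pics/side0.png

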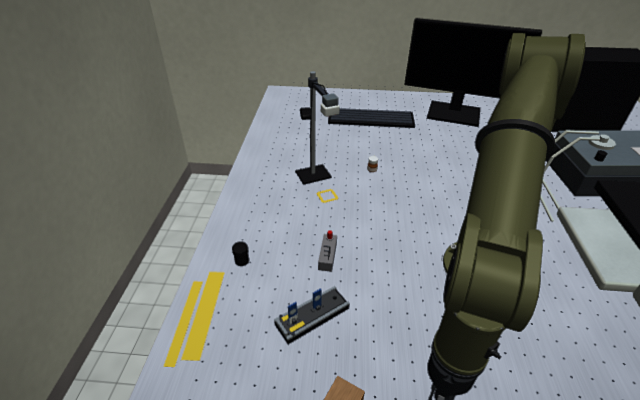

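Scene: the pin is at about (298,220), the rack spans (329–383,170–190) with its tape at the right end, and the yellow reading square is at (246,288). Side: the pin is at (330,235), the rack around (312,315). Next, rough positions and enlarged crops.

Run:
```python
from h import *
A=cv2.imread("pics/scene0.png");B=cv2.imread("pics/side0.png")
a=cv2.resize(A[155:240,285:395],None,fx=5,fy=5,interpolation=cv2.INTER_CUBIC)[:, :550]
b=cv2.resize(B[225:350,265:360],None,fx=4.5,fy=4.5,interpolation=cv2.INTER_CUBIC)
o=np.zeros((600,800,3),np.uint8);a=a[:,:];a=cv2.resize(a,None,fx=.72,fy=.72)
o[:a.shape[0],:a.shape[1]]=a;o[:b.shape[0],400:400+b.shape[1]]=b[:, :400];cv2.imwrite("pics/c1.png",o)
cs,cd=get_calibration("scene"),get_calibration("side")
def red(im):
    h=cv2.cvtColor(im,cv2.COLOR_BGR2HSV);m=(((h[...,0]<6)|(h[...,0]>174))&(h[...,1]>150)&(h[...,2]>80))
    n,l,s,c=cv2.connectedComponentsWithStats(m.astype(np.uint8));return [(c[i].round(1),s[i,4]) for i in range(1,n) if s[i,4]>5]
print(red(A),red(B))
for x in red(A):
  for y in red(B): print(tri(cs,x[0],cd,y[0]))
for n,im,c in(("sc",A,cs),("si",B,cd)):
    h=cv2.cvtColor(im,cv2.COLOR_BGR2HSV);m=((h[...,0]>20)&(h[...,0]<35)&(h[...,1]>120)&(h[...,2]>100)).astype(np.uint8)
    k,l,s,ce=cv2.connectedComponentsWithStats(m)
    for i in range(1,k):
        if s[i,4]>6: print(n,ce[i].round(1),s[i,4],onz(c,ce[i],0).round(3),onz(c,ce[i],.04).round(3))
```

```text
[(array([297.5, 218. ]), np.int32(6))] [(array([329.5, 232. ]), np.int32(12))]
(array([ 0.49423902, -0.04657634,  0.0665357 ]), np.float64(4.49154367146331e-05))
sc [372.5 183.1] 29 [0.577 0.28  0.   ] [0.589 0.256 0.04 ]
sc [423.3 232.2] 932 [0.84  0.241 0.   ] [0.843 0.219 0.04 ]
sc [439.8 234.4] 487 [0.888 0.274 0.   ] [0.889 0.251 0.04 ]
sc [245.6 287.6] 136 [ 0.522 -0.326  0.   ] [ 0.535 -0.329  0.04 ]
si [326.9 195.5] 92 [ 0.521 -0.322  0.   ] [ 0.518 -0.273  0.04 ]
si [202.7 317.1] 1463 [0.839 0.271 0.   ] [0.824 0.297 0.04 ]
si [182.5 325.5] 850 [0.888 0.303 0.   ] [0.87  0.327 0.04 ]
si [284.7 317.7] 26 [0.603 0.251 0.   ] [0.598 0.277 0.04 ]
si [296.4 326. ] 78 [0.566 0.275 0.   ] [0.562 0.3   0.04 ]
```

View pics/c1.png

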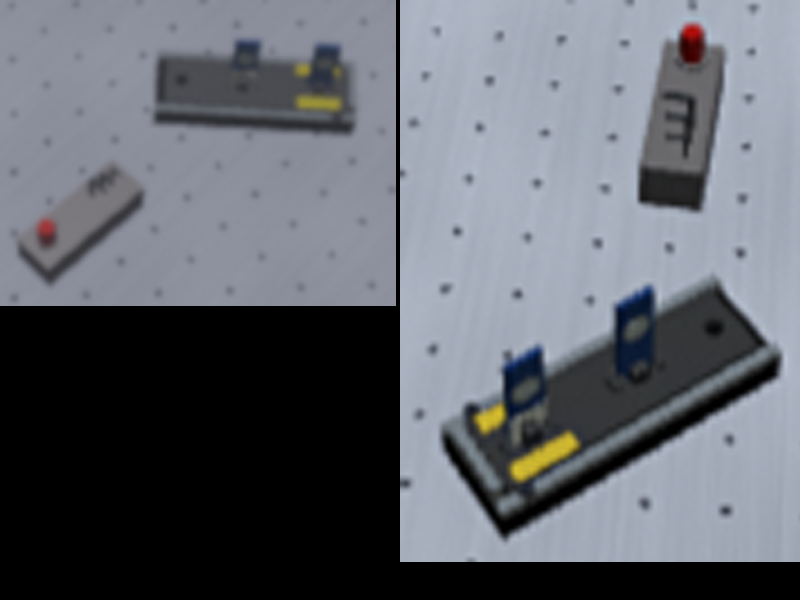

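The enlarged views show the hole at scene (335,177) and side (335,298). The taped slide's white field faces the side camera (+y). The pin knob is at the near end of the block, with the hex keys at the other end. Next step: positions in world, plus a check of a guess at the arm kinematics.

```bash
cat > fk.py <<'E'
import numpy as np
def T(a,al,d,th):
    c,s,ca,sa=np.cos(th),np.sin(th),np.cos(al),np.sin(al)  # modified DH
    return np.array([[c,-s,0,a],[s*ca,c*ca,-sa,-d*sa],[s*sa,c*sa,ca,d*ca],[0,0,0,1]])
h=np.pi/2
X=[(0,0,.267),(0,-h,0),(0,h,.293),(.0525,h,0),(.0775,h,.3425),(0,h,0),(.076,-h,.097)]
def fk(q,L=0.17,n=7):
    M=np.eye(4)
    for (a,al,d),t in zip(X[:n],q): M=M@T(a,al,d,t)
    if n==7: M=M@np.block([[np.eye(3),np.array([[0],[0],[L]])],[np.zeros((1,3)),1]])
    return M
E
python3 - <<'E'
from h import *; from fk import fk
np.set_printoptions(precision=3,suppress=True)
p,M,s=tcp(); F=fk(s["joints"]);print(F, np.linalg.norm(F[:2,3]),np.linalg.norm(p[:2]))
cs,cd=get_calibration("scene"),get_calibration("side")
a,b=(335.3,176.9),(334.6,297.7)
print("hole",onz(cs,a,.032),onz(cd,b,.032),tri(cs,a,cd,b))
f=lambda x,y:(265+(x-400)/4.5,225+y/4.5)
for nm,q,z in(("tapeF",f(545,457),.033),("tapeB",f(490,420),.033),("foot taped",f(528,438),.032),("foot plain",f(637,375),.032),("block far L",f(641,172),.04),("block far R",f(704,178),.04),("pin",f(691,62),.044),("block near R",f(722,47),.04),("block near L",f(668,40),.04)): print(nm,onz(cd,q,z))
g=lambda x,y:(285+x/3.6,155+y/3.6)
for nm,q,z in(("tapeF",g(319,103),.033),("pin",g(46,229),.066),("corner nearL",g(20,240),.04),("corner",g(50,267),.04),("c",g(141,190),.04),("c",g(113,165),.04),("hole",g(181,79),.032)): print(nm,onz(cs,q,z))
print("base centre",onz(cs,(228,333),.012),onz(cd,(313,174),.012),"jar",onz(cs,(159,290),.03),onz(cd,(373,164),.03),"can",onz(cs,(378,254),.04),"reader head",onz(cs,(218,236),.424),"tissue",onz(cs,(379,128),.04))
E
```

```text
[[ 0.405 -0.913 -0.045  0.189]
 [-0.904 -0.408  0.132 -0.521]
 [-0.139 -0.013 -0.99   0.106]
 [ 0.     0.     0.     1.   ]] 0.5541098573521068 0.6246225204680801
hole [0.466 0.187 0.032] [0.463 0.191 0.032] (array([0.464, 0.189, 0.028]), np.float64(0.00120487962498402))
tapeF [0.56  0.297 0.033]
tapeB [0.597 0.275 0.033]
foot taped [0.572 0.285 0.032]
foot plain [0.509 0.233 0.032]
block far L [0.521 0.07  0.04 ]
block far R [0.476 0.072 0.04 ]
pin [ 0.493 -0.037  0.044]
block near R [ 0.47  -0.059  0.04 ]
block near L [ 0.512 -0.063  0.04 ]
tapeF [0.591 0.262 0.033]
pin [ 0.496 -0.047  0.066]
corner nearL [ 0.476 -0.065  0.04 ]
corner [ 0.518 -0.066  0.04 ]
c [0.526 0.057 0.04 ]
c [0.486 0.059 0.04 ]
hole [0.466 0.187 0.032]
base centre [ 0.592 -0.46   0.012] [ 0.588 -0.445  0.012] jar [ 0.333 -0.522  0.03 ] [ 0.337 -0.518  0.03 ] can [0.776 0.048 0.04 ] reader head [ 0.525 -0.325  0.424] tissue [0.444 0.482 0.04 ]
```

{"method": "jog_arm", "body": {
  "targets": [
    [[-0.9,-0.57,-0.05,0,0,0],[-0.9,-0.57,-0.05,0,0,0],[-0.9,-0.57,-0.05,0,0,0],[-0.9,-0.57,-0.05,0,0,0],[-0.9,-0.57,-0.05,0,0,0]]
  ]
}}

```text
clock: 0.57
position: [0.3366, 0.4529, 0.2373]
ee_rot: [-0.0, 0.217, 0.976, -0.0]
ft_force: [0.1, 0.4, 0.4]
finger_gap: 0.0853
finger_force: 0.0
```

{"method": "jog_arm", "body": {
  "targets": [
    [[-0.9,-0.57,-0.05,0,0,0],[-0.9,-0.57,-0.05,0,0,0],[-0.9,-0.57,-0.05,0,0,0],[-0.9,-0.57,-0.05,0,0,0],[-0.9,-0.57,-0.05,0,0,0]]
  ]
}}

```text
clock: 0.98
position: [0.4084, 0.3407, 0.2437]
ee_rot: [-0.0, 0.217, 0.976, -0.0]
ft_force: [-0.3, 0.9, 0.6]
finger_gap: 0.0853
finger_force: 0.0
```

{"method": "jog_arm", "body": {
  "targets": [
    [[-0.9,-0.57,-0.05,0,0,0],[-0.9,-0.57,-0.05,0,0,0],[-0.9,-0.57,-0.05,0,0,0],[-0.9,-0.57,-0.05,0,0,0],[0,0,0,0,0,0]]
  ]
}}

```text
clock: 1.4
position: [0.4687, 0.2464, 0.2487]
ee_rot: [0.001, 0.22, 0.975, -0.001]
ft_force: [0.2, -0.6, 0.5]
finger_gap: 0.0856
finger_force: 0.0
```

```bash
cat >> h.py <<'E'
import json
def log():
    s=monitor.read_state(); open("log.jsonl","a").write(json.dumps([list(map(float,s[k])) for k in("joints","position","ee_rot")])+"\n")
E
python3 - <<'E'
from h import *
p,M,s=tcp(); log(); c=get_calibration("wrist");im=snap("wrist","pics/w1.png");np.save("w1.npy",np.array(c["camera_from_world"]))
print(p.round(3),np.array(s["joints"]).round(3),s["clock"],s["ft_force"])
E
```

```text
[0.469 0.246 0.249] [-0.416  0.342 -0.164  1.723  0.066  1.082  0.525] 1.4 [ 0.15160472 -0.62274627  0.52340955]
```

View pics/w1.png

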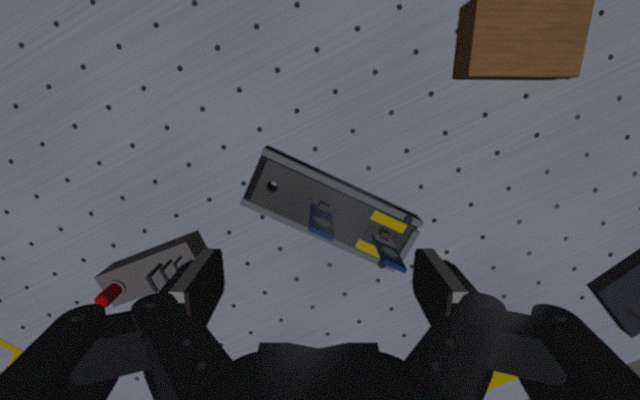

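The wrist view shows the hole at (272,186), tape strips at (388,222) and (368,247), the pin knob at (108,295), and the hex keys at (170,272).

Run:
```python
from h import *
np.set_printoptions(precision=4,suppress=True)
im=cv2.imread("pics/w1.png");c=get_calibration("wrist")
g=cv2.cvtColor(im,cv2.COLOR_BGR2GRAY).astype(float)
w=np.clip(55-cv2.GaussianBlur(g,(3,3),0)[178:195,264:281],0,None);w[w<w.max()*.4]=0;yy,xx=np.mgrid[178:195,264:281]
hp=((xx*w).sum()/w.sum(),(yy*w).sum()/w.sum());hole=onz(c,hp,.032);print(hp,"hole",hole)
h=cv2.cvtColor(im,cv2.COLOR_BGR2HSV);m=((h[...,0]>20)&(h[...,0]<35)&(h[...,1]>120)&(h[...,2]>90)).astype(np.uint8)
n,l,s,ce=cv2.connectedComponentsWithStats(m)
for i in range(1,n):
    if s[i,4]>40:
        q=np.argwhere(l==i)[:,::-1].astype(np.float32);r=cv2.minAreaRect(q);b=cv2.boxPoints(r);P=np.array([onz(c,x,.032) for x in b])
        print(s[i,4],ce[i],onz(c,ce[i],.032),"box",P[:,:2].tolist() if s[i,4]<900 else "")
m=(((h[...,0]<6)|(h[...,0]>174))&(h[...,1]>150)&(h[...,2]>60)).astype(np.uint8);n,l,s,ce=cv2.connectedComponentsWithStats(m)
i=1+s[1:,4].argmax();print("red",s[i],ce[i],onz(c,ce[i],.058))
for a,b in((42,-62),):pass
cs=get_calibration("side")
print("tri w-scene pin",tri(c,ce[i],get_calibration("scene"),(297.5,218)),tri(c,ce[i],cs,(329.5,232)))
```

```text
(np.float64(271.16676415535795), np.float64(187.38555802526906)) hole [0.4649 0.1903 0.032 ]
366 [388.3197 221.4918] [0.562  0.2976 0.032 ] box [[0.5492065875695873, 0.27889521831869163], [0.5405867258167341, 0.2879570800943604], [0.5748302782388968, 0.3162180131591751], [0.5838702414370203, 0.3072698372460123]]
218 [366.6881 247.7156] [0.5825 0.2609 0.032 ] box [[0.5748326074452166, 0.24749471744709445], [0.5664264661376602, 0.25630759691916677], [0.5918428107586139, 0.2768637317684666], [0.600546490148451, 0.2681277503532378]]
164 [ 10.4939 349.5305] [ 0.5156 -0.2421  0.032 ] box [[0.4956739641892045, -0.24727375846261518], [0.49675159335130903, -0.22064014947013294], [0.5356099832489499, -0.23583129322369417], [0.5348284894725754, -0.2633193120774004]]
258 [499.9612 378.938 ] [0.849  0.3526 0.032 ] box [[0.8325791512099927, 0.33213627217746744], [0.8307019714710531, 0.37469067975560383], [0.8568665456274387, 0.3753011450700057], [0.8590862598033197, 0.33208840191424344]]
red [ 95 295  14  12 124] [101.6129 300.4194] [ 0.4979 -0.0535  0.058 ]
tri w-scene pin (array([ 0.4949, -0.0461,  0.066 ]), np.float64(0.0018574520847530098)) (array([ 0.494 , -0.0394,  0.0728]), np.float64(0.0009831021793817501))
```

{"method": "jog_arm", "body": {
  "targets": [
    [[-0.5,-0.84,0.2,0,0,0],[-0.5,-0.84,0.3,0,0,0],[-0.5,-0.84,0.3,0,0,0],[-0.5,-0.84,0.3,0,0,0],[-0.5,-0.84,0.3,0,0,0]]
  ],
  "fingers": 0
}}

```text
clock: 1.87
position: [0.4771, 0.1309, 0.2134]
ee_rot: [-0.0, 0.216, 0.976, 0.0]
ft_force: [-0.4, -0.2, -0.3]
finger_gap: 0.043
finger_force: 0.0
```

{"method": "jog_arm", "body": {
  "targets": [
    [[-0.5,-0.84,0.3,0,0,0],[-0.5,-0.84,0.3,0,0,0],[-0.5,-0.84,0.3,0,0,0],[-0.5,-0.84,0.3,0,0,0],[-0.5,-0.84,0.3,0,0,0]]
  ]
}}

```text
clock: 2.28
position: [0.4896, 0.0093, 0.1759]
ee_rot: [-0.0, 0.216, 0.976, 0.0]
ft_force: [0.2, -0.2, -0.1]
finger_gap: 0.0427
finger_force: 0.0
```

{"method": "jog_arm", "body": {
  "targets": [
    [[-0.5,-0.84,0.3,0,0,0],[-0.5,-0.84,0.3,0,0,0],[0,0,0,0,0,0],[0,0,0,0,0,0]]
  ]
}}

```text
clock: 2.62
position: [0.4944, -0.0398, 0.1607]
ee_rot: [-0.001, 0.218, 0.976, -0.0]
ft_force: [-0.3, 1.9, 0.4]
finger_gap: 0.0425
finger_force: 0.0
```

```bash
cat > pin.py <<'E'
from h import *
np.set_printoptions(precision=4,suppress=True)
import sys
p,M,s=tcp(); log(); c=get_calibration("wrist");im=snap("wrist",f"pics/{sys.argv[1]}.png")[:,:,::-1]
h=cv2.cvtColor(np.ascontiguousarray(im),cv2.COLOR_BGR2HSV)
m=(((h[...,0]<6)|(h[...,0]>174))&(h[...,1]>150)&(h[...,2]>50)).astype(np.uint8);n,l,st,ce=cv2.connectedComponentsWithStats(m)
i=1+st[1:,4].argmax();print("red",st[i],ce[i],onz(c,ce[i],float(sys.argv[2])),"tcp",p,M.ravel(),s["joints"],s["clock"])
E
python3 pin.py w2 0.064
```

```text
red [300 188  22  27 376] [310.2261 203.4335] [ 0.4969 -0.0472  0.064 ] tcp [ 0.4944 -0.0398  0.1607] [-0.9053  0.4247 -0.0013  0.4247  0.9053  0.0003  0.0013 -0.0003 -1.    ] [ 0.091   0.3833 -0.083   1.9356  0.0419  0.8256  1.1177] 2.6167
```

View pics/w2.png

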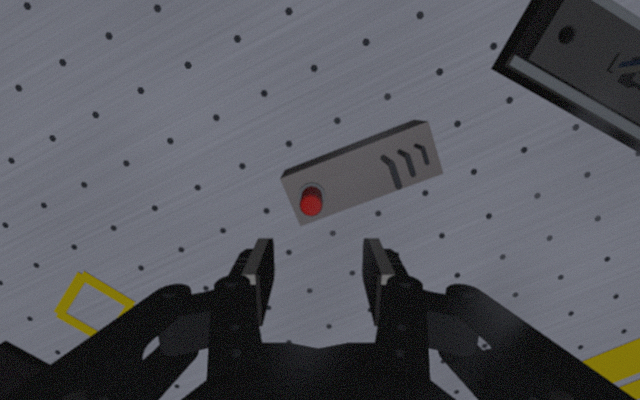

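The pin knob is at (310,203) and its collar at about (313,190); the fingers straddle nothing else and the hex keys (around (405,160)) are clear. Descending to grip.

{"method": "jog_arm", "body": {
  "targets": [
    [[-0.17,-0.22,0.5,0,0,0],[0,0,0.9,0,0,0],[0,0,0.9,0,0,0],[0,0,0.9,0,0,0],[0,0,0,0,0,0]]
  ]
}}

```text
clock: 3.08
position: [0.4943, -0.044, 0.0784]
ee_rot: [-0.003, 0.215, 0.977, 0.0]
ft_force: [-0.6, -0.4, -0.0]
finger_gap: 0.0427
finger_force: 0.0
```

```bash
python3 pin.py w3 0.062; python3 -c "
from h import *
print(go([0.4962,-0.0465,0.049]))
c=get_calibration('wrist')
for z in(.044,.072):print(proj(c,[.4962,-.0465,z]))"
```

```text
red [298 233  31  31 703] [312.7568 248.8962] [ 0.4992 -0.0489  0.062 ] tcp [ 0.4943 -0.044   0.0784] [-0.9073  0.4204 -0.0052  0.4204  0.9073  0.0014  0.0053 -0.001  -1.    ] [ 0.0918  0.5024 -0.0747  2.027   0.0598  0.6195  1.1143] 3.0833
(array([-0.08, -0.06,  1.25]), array([0., 0., 0.]))
[314.73775947 227.66779745]
[314.16968613 247.49564251]
```

View pics/w3.png

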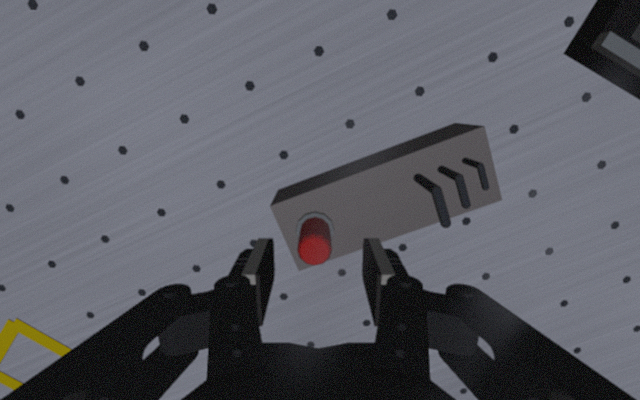

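The knob top is at (314,249), 1–2 px from the predicted (314,247). Going down and closing.

{"method": "jog_arm", "body": {
  "targets": [
    [[-0.08,-0.07,0.6,0,0,0],[0,0,0.6,0,0,0],[0,0,0,0,0,0],[0,0,0,0,0,0]]
  ]
}}

```text
clock: 3.47
position: [0.4976, -0.0479, 0.0522]
ee_rot: [0.0, 0.216, 0.976, 0.0]
ft_force: [0.2, 0.2, 0.4]
finger_gap: 0.0429
finger_force: 0.0
```

{"method": "jog_arm", "body": {
  "targets": [
    [[0,0,0,0,0,0],[0,0,0,0,0,0],[0,0,0,0,0,0],[0,0,0,0,0,0],[0,0,0,0,0,0]]
  ],
  "fingers": 1
}}

```text
clock: 3.88
position: [0.4982, -0.0485, 0.0528]
ee_rot: [0.001, 0.217, 0.976, 0.0]
ft_force: [-1.0, 0.6, 7.6]
finger_gap: 0.0157
finger_force: 58.4
```

{"method": "jog_arm", "body": {
  "targets": [
    [[0,0,-0.3,0,0,0],[0,0,-0.8,0,0,0],[0,0,-0.8,0,0,0],[0,0,-0.8,0,0,0],[0,0,-0.8,0,0,0]]
  ]
}}

```text
clock: 4.3
position: [0.4972, -0.0487, 0.1407]
ee_rot: [0.0, 0.217, 0.976, 0.0]
ft_force: [0.4, -0.6, -1.2]
finger_gap: 0.0155
finger_force: 58.9
```

{"method": "jog_arm", "body": {
  "targets": [
    [[0,0,-0.8,0,0,0],[0,0,-0.8,0,0,0],[0,0,0,0,0,0]]
  ]
}}

```text
clock: 4.55
position: [0.4992, -0.0489, 0.1833]
ee_rot: [0.003, 0.217, 0.976, 0.0]
ft_force: [1.5, -0.6, -0.4]
finger_gap: 0.0156
finger_force: 58.9
```

Run:
```python
from h import *
p,M,s=tcp();log();a=np.radians(39.4);y=np.array([-np.sin(a),np.cos(a),0]);z=np.array([0,0,-1.]);Rt=np.c_[np.cross(y,z),y,z]
print(go([0.4649,0.1903,0.15],Rt),p,s["finger_gap"],s["finger_force"],s["ft_force"],s["clock"])
```

```text
(array([5.3 , 8.09, 1.32]), array([-1.000e-02,  7.000e-02, -1.074e+01])) [ 0.49920331 -0.04891214  0.18329562] 0.01556950261023556 58.917118882527575 [ 1.46192383 -0.56349705 -0.43342355] 4.55
```

{"method": "jog_arm", "body": {
  "targets": [
    [[0,0,0,0,0,-0.98],[0,0,0,0,0,-0.98],[0,0,0,0,0,-0.98],[0,0,0,0,0,-0.98],[0,0,0,0,0,-0.98]]
  ]
}}

```text
clock: 4.97
position: [0.4969, -0.0487, 0.1789]
ee_rot: [-0.0, -0.041, 0.999, -0.0]
ft_force: [-0.0, 0.3, -0.3]
finger_gap: 0.0159
finger_force: 58.9
```

{"method": "jog_arm", "body": {
  "targets": [
    [[0,0,0,0,0,-0.98],[0,0,0,0,0,-0.98],[0,0,0,0,0,-0.98],[0,0,0,0,0,-0.98],[0,0,0,0,0,-0.98]]
  ]
}}

```text
clock: 5.38
position: [0.4969, -0.0488, 0.1788]
ee_rot: [-0.0, -0.293, 0.956, -0.0]
ft_force: [-0.8, 0.2, -0.8]
finger_gap: 0.0155
finger_force: 58.9
```

{"method": "jog_arm", "body": {
  "targets": [
    [[0,0,0,0,0,-0.94],[0,0,0,0,0,0],[0,0,0,0,0,0]]
  ]
}}

```text
clock: 5.63
position: [0.4971, -0.0489, 0.1788]
ee_rot: [-0.0, -0.336, 0.942, 0.0]
ft_force: [-0.2, -0.2, -0.4]
finger_gap: 0.0156
finger_force: 58.9
```

```bash
cat > tgt.py <<'E'
from h import *
np.set_printoptions(precision=4,suppress=True)
a=np.radians(39.4);ex=np.array([np.cos(a),np.sin(a),0]);ey=np.array([-np.sin(a),np.cos(a),0]);Z=np.array([0,0,-1.])
Rins=np.c_[np.cross(ey,Z),ey,Z]
hole=np.array([0.4649,0.1903,0.032])
E
python3 - <<'E'
from tgt import *
p,M,s=tcp();log();im=snap("wrist","pics/w4.png");c=get_calibration("wrist")
print(go([hole[0],hole[1],.16],Rins),p,s["joints"],s["clock"])
tip=p+M@[0,0,.025] 
print("expected: tip px",proj(c,p+M@[0,0,.033]),"knob top",proj(c,p+M@[0,0,-.024]),"collar",proj(c,p+M@[0,0,.005]))
E
```

```text
(array([-5.05,  8.23,  0.75]), array([ 0.  , -0.  , -0.03])) [ 0.4971 -0.0489  0.1788] [ 0.316   0.3806 -0.3713  1.9008  0.1739  0.8917  2.1145] 5.6333
expected: tip px [320.1548 227.3448] knob top [320.9913 277.53  ] collar [320.4946 247.7217]
```

View pics/w4.png

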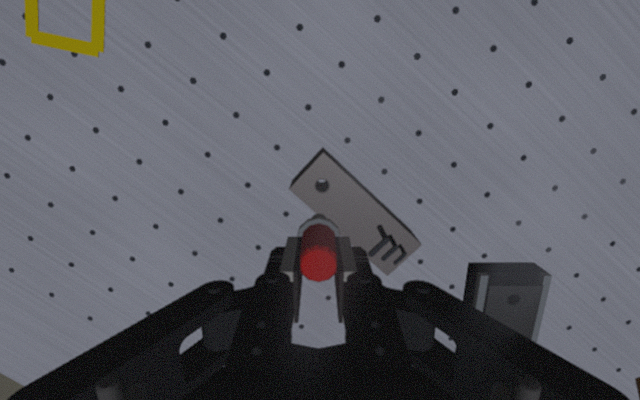

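The pin is held upright (knob top (318,265), collar edge (318,215)), and the empty stow hole shows at (322,185). I'll work out the pin's offset in the grip.

Run:
```python
from tgt import *
im=cv2.imread("pics/w4.png");c=get_calibration("wrist");p,M,s=tcp()
g=cv2.cvtColor(im,cv2.COLOR_BGR2GRAY).astype(float);w=np.clip(60-g[177:194,313:331],0,None);yy,xx=np.mgrid[177:194,313:331]
hp=((xx*w).sum()/w.sum(),(yy*w).sum()/w.sum());print(hp,"stow",onz(c,hp,.04),onz(c,(322,185),.04))
for dx in(0,.0025,.005):print(dx,"top",proj(c,p+M@[dx,0,-.0195]),"collar far edge",proj(c,p+M@[dx+.0115,0,.0085]),"knob l/r",proj(c,p+M@[dx,.009,-.0195]))
h=cv2.cvtColor(im,cv2.COLOR_BGR2HSV);m=((h[...,0]<6)|(h[...,0]>174))&(h[...,1]>130)&(h[...,2]>50)
q=np.argwhere(m);print(q.min(0),q.max(0))
cb=np.argwhere(m&(h[...,2]>150));print("bright",cb.mean(0),cb.min(0),cb.max(0))
```

```text
(np.float64(321.65318711446196), np.float64(186.04934886908842)) stow [ 0.4968 -0.0465  0.04  ] [ 0.4959 -0.0469  0.04  ]
0 top [320.8421 272.2205] collar far edge [320.4712 223.8601] knob l/r [341.8309 272.2473]
0.0025 top [320.8655 266.9705] collar far edge [320.4894 219.1759] knob l/r [341.9618 266.9977]
0.005 top [320.8891 261.6659] collar far edge [320.5077 214.451 ] knob l/r [342.0939 261.6936]
[226 300] [280 336]<stdin>:8: RuntimeWarning: Mean of empty slice.
  ret = um.true_divide(
Traceback (most recent call last):
ValueError: zero-size array to reduction operation minimum which has no identity
```

{"method": "jog_arm", "body": {
  "targets": [
    [[-0.52,0.83,0.07,0,0,0],[-0.52,0.83,0.07,0,0,0],[-0.52,0.83,0.07,0,0,0],[-0.52,0.83,0.07,0,0,0],[-0.52,0.83,0.07,0,0,0]]
  ]
}}

```text
clock: 6.1
position: [0.4813, 0.0737, 0.17]
ee_rot: [0.0, -0.336, 0.942, -0.0]
ft_force: [0.1, -0.0, -1.3]
finger_gap: 0.0156
finger_force: 58.9
```

{"method": "jog_arm", "body": {
  "targets": [
    [[-0.52,0.83,0.07,0,0,0],[-0.52,0.83,0.07,0,0,0],[-0.52,0.83,0.07,0,0,0],[-0.52,0.83,0.07,0,0,0],[-0.52,0.83,0.07,0,0,0]]
  ]
}}

```text
clock: 6.52
position: [0.4657, 0.1953, 0.1613]
ee_rot: [0.0, -0.336, 0.942, -0.0]
ft_force: [-0.5, -0.1, -0.6]
finger_gap: 0.0155
finger_force: 58.9
```

{"method": "jog_arm", "body": {
  "targets": [
    [[0,0,0.6,0,0,0],[0,0,0.6,0,0,0],[0,0,0,0,0,0],[0,0,0,0,0,0]]
  ]
}}

```text
clock: 6.85
position: [0.4655, 0.1939, 0.1309]
ee_rot: [-0.001, -0.337, 0.942, -0.0]
ft_force: [-0.4, -0.2, -0.5]
finger_gap: 0.0152
finger_force: 58.9
```

Run:
```python
from tgt import *
p,M,s=tcp();log();im=snap("wrist","pics/w5.png");c=get_calibration("wrist");print(p,s["joints"],s["clock"],"hole px exp",proj(c,hole),go(hole-M@[.0035,-.001,0]+[0,0,.06],Rins))
```

```text
[0.4655 0.1939 0.1309] [-0.1724  0.4518 -0.3884  1.9501  0.236   0.7853  1.5633] 6.85 hole px exp [316.93   192.5626] (array([-0.01, -0.04,  1.58]), array([-0.  , -0.  , -0.01]))
```

View pics/w5.png

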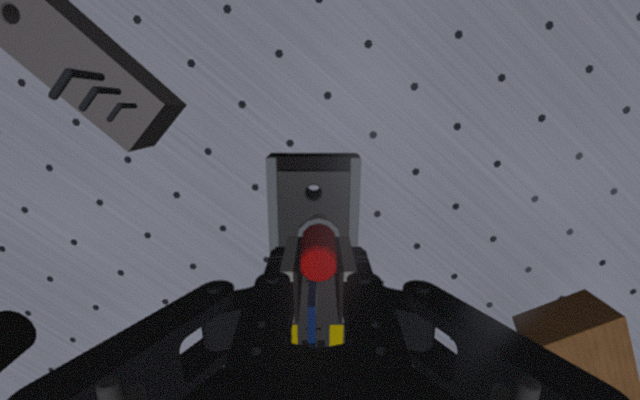

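The rack is aligned with the tool, and the hole is at about (314,192), 3 px left of expected. Refining it.

Run:
```python
from tgt import *
im=cv2.imread("pics/w5.png");c=get_calibration("wrist");p,M,s=tcp()
g=cv2.cvtColor(im,cv2.COLOR_BGR2GRAY).astype(float);print(g[180:204:2,302:328:2].astype(int))
h2=onz(c,(314,192),.032);print(h2, M.T@(h2-hole))
```

```text
[[ 63  60  62  60  56  65  60  64  67  64  67  61  67]
 [ 55  60  62  61  63  61  62  60  60  64  67  67  68]
 [ 62  60  61  52  61  72  68  64  62  70  65  67  66]
 [ 62  61  58  79 115 119 121 118  82  62  64  69  64]
 [ 64  59  36  60 109 122 121 123  86  53  64  64  67]
 [ 65  54  28  28  37  72  69  56  29  27  54  63  67]
 [ 59  50  29  32  28  19  19   9  24  28  54  62  63]
 [ 62  49  30   9  17  27  34  29  31  38  56  69  63]
 [ 56  61  42  15  27  15  27  36  20  35  58  65  67]
 [ 65  61  54  43  30  25  36  36  43  55  61  60  61]
 [ 59  58  60  51  51  41  37  53  54  62  62  59  60]
 [ 58  65  58  55  55  56  58  60  58  61  61  62  63]]
[0.466  0.1882 0.032 ] [ 0.0005 -0.0023  0.    ]
```

{"method": "jog_arm", "body": {
  "targets": [
    [[0,-0.12,0.4,0,0,0],[0,0,0.7,0,0,0],[0,0,0.7,0,0,0],[0,0,0.3,0,0,0],[0,0,0,0,0,0]]
  ]
}}

```text
clock: 7.32
position: [0.4673, 0.191, 0.0775]
ee_rot: [-0.001, -0.337, 0.942, -0.0]
ft_force: [0.3, -0.7, -0.3]
finger_gap: 0.0161
finger_force: 58.9
```

Run:
```python
from tgt import *
p,M,s=tcp();log();im=snap("wrist","pics/w6.png");c=get_calibration("wrist");print(p,s["ft_force"],"hole px exp",proj(c,[.4661,.188,.032]),go(np.array([.4661,.188,.0])-M@[.0035,-.001,0]+[0,0,.073],Rins))
cv2.imwrite("pics/w6c.png",cv2.resize(im[130:350,220:420,::-1],None,fx=2.7,fy=2.7,interpolation=cv2.INTER_CUBIC))
```

```text
[0.4673 0.191  0.0775] [ 0.2517 -0.658  -0.2816] hole px exp [317.5218 214.4582] (array([-0.  , -0.02,  0.22]), array([ 0.  , -0.01, -0.  ]))
```

View pics/w6c.png

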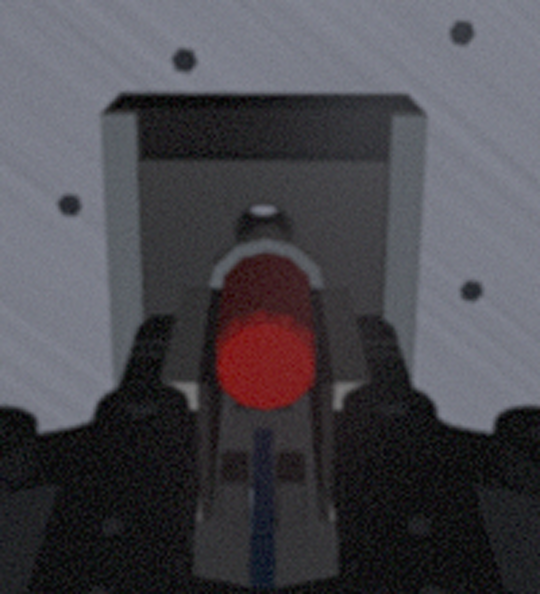

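The hole's far edge shows at about (318,206), with the knob centred at (318,263), so it is laterally aligned. I'll shift ~1 mm along −x and lower slowly.

{"method": "jog_arm", "body": {
  "targets": [
    [[-0.04,0,0.15,0,0,0],[0,0,0.15,0,0,0],[0,0,0.15,0,0,0],[0,0,0,0,0,0]]
  ]
}}

```text
clock: 7.7
position: [0.4685, 0.1919, 0.0672]
ee_rot: [-0.0, -0.337, 0.941, -0.0]
ft_force: [-0.6, -1.4, -0.7]
finger_gap: 0.0156
finger_force: 58.9
```

{"method": "jog_arm", "body": {
  "targets": [
    [[0,0,0.2,0,0,0],[0,0,0.2,0,0,0],[0,0,0,0,0,0]]
  ]
}}

```text
clock: 7.95
position: [0.4682, 0.1919, 0.0565]
ee_rot: [-0.001, -0.337, 0.941, -0.0]
ft_force: [-0.2, -2.1, -2.0]
finger_gap: 0.0157
finger_force: 58.8
```

{"method": "jog_arm", "body": {
  "targets": [
    [[0,0,0.2,0,0,0],[0,0,0.2,0,0,0],[0,0,0.1,0,0,0],[0,0,0,0,0,0]]
  ]
}}

```text
clock: 8.28
position: [0.4683, 0.1919, 0.0449]
ee_rot: [-0.001, -0.337, 0.941, -0.0]
ft_force: [-2.6, -4.0, 3.1]
finger_gap: 0.0153
finger_force: 59.4
```

{"method": "jog_arm", "body": {
  "targets": [
    [[0,0,0.08,0,0,0],[0,0,0,0,0,0]]
  ]
}}

```text
clock: 8.45
position: [0.4683, 0.1919, 0.0446]
ee_rot: [-0.0, -0.337, 0.941, -0.001]
ft_force: [-7.5, -6.2, 26.5]
finger_gap: 0.0153
finger_force: 61.9
```

{"method": "jog_arm", "body": {
  "targets": [
    [[0,0,0,0,0,0],[0,0,0,0,0,0],[0,0,0,0,0,0],[0,0,0,0,0,0]]
  ],
  "fingers": 0
}}

```text
clock: 8.78
position: [0.4689, 0.193, 0.0428]
ee_rot: [0.0, -0.337, 0.941, 0.0]
ft_force: [-0.7, -0.1, 0.4]
finger_gap: 0.043
finger_force: 0.0
```

{"method": "jog_arm", "body": {
  "targets": [
    [[0,0,-0.4,0,0,0],[0,0,-1,0,0,0],[0,0,-1,0,0,0],[0,0,-1,0,0,0],[0,0,-1,0,0,0]]
  ]
}}

```text
clock: 9.2
position: [0.4685, 0.1926, 0.1547]
ee_rot: [-0.0, -0.337, 0.941, 0.0]
ft_force: [0.8, -0.6, -0.1]
finger_gap: 0.0427
finger_force: 0.0
```

{"method": "jog_arm", "body": {
  "targets": [
    [[0,0,-1,0,0,1],[0,0,-0.8,0,0,1],[0,0,0,0,0,1],[0,0,0,0,0,1],[0,0,0,0,0,1]]
  ]
}}

```text
clock: 9.62
position: [0.4688, 0.1927, 0.1992]
ee_rot: [0.001, -0.08, 0.997, 0.0]
ft_force: [-1.1, 0.6, -0.1]
finger_gap: 0.0427
finger_force: 0.0
```

{"method": "jog_arm", "body": {
  "targets": [
    [[0,0,0,0,0,1],[0,0,0,0,0,1],[0,0,0,0,0,1],[0,0,0,0,0,1],[0,0,0,0,0,1]]
  ]
}}

```text
clock: 10.03
position: [0.4685, 0.1927, 0.1986]
ee_rot: [-0.0, 0.181, 0.983, 0.0]
ft_force: [0.3, -0.8, -0.0]
finger_gap: 0.0424
finger_force: 0.0
```

{"method": "jog_arm", "body": {
  "targets": [
    [[0,0,0,0,0,1],[0,0,0,0,0,1],[0,0,0,0,0,1],[0,0,0,0,0,1],[0,0,0,0,0,1]]
  ]
}}

```text
clock: 10.45
position: [0.4685, 0.1928, 0.1986]
ee_rot: [-0.0, 0.429, 0.903, 0.0]
ft_force: [-0.4, 0.9, 0.9]
finger_gap: 0.0428
finger_force: 0.0
```

Run:
```python
from tgt import *
p,M,s=tcp();log();im=snap("wrist","pics/w7.png");c=get_calibration("wrist")
Rs=np.c_[ey,np.cross(Z,ey),Z]
print(p,s["joints"],s["clock"],"station px",proj(c,[.5769,.28,.032]),proj(c,[.5769,.28,.108]),go([.5769,.28,.2],Rs),Rs)
h=cv2.cvtColor(np.ascontiguousarray(im[:,:,::-1]),cv2.COLOR_BGR2HSV)
m=(((h[...,0]<6)|(h[...,0]>174))&(h[...,1]>150)&(h[...,2]>50)).astype(np.uint8);n,l,st,ce=cv2.connectedComponentsWithStats(m)
for i in range(1,n):
  if st[i,4]>30:print(st[i],ce[i],proj(c,[.4664,.1892,.05]))
```

```text
[0.4685 0.1928 0.1986] [-0.4174  0.3529 -0.0286  1.8586  0.0115  0.93    0.2322] 10.45 station px [457.0257 177.7633] [498.7013 199.3068] (array([ 0.01,  5.56, -0.05]), array([ 0.01, -0.01, -0.11])) [[-0.6347  0.7727  0.    ]
 [ 0.7727  0.6347  0.    ]
 [ 0.      0.     -1.    ]]
[303 173  19  23 293] [311.8737 185.6724] [312.4545 183.4421]
```

View pics/w7.png

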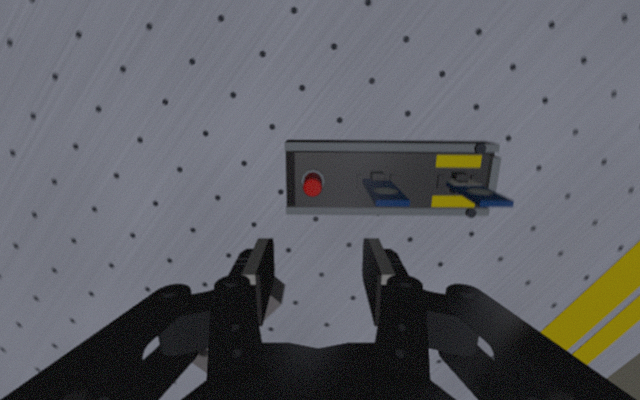

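The pin is seated upright in the hole: the knob at (312,186) sits 2 px from prediction, and both slides still stand, the taped one with its top at (498,200). Moving over the taped station.

{"method": "jog_arm", "body": {
  "targets": [
    [[0,1,0,0,0,-0.11],[0,1,0,0,0,0],[0,1,0,0,0,0],[0,1,0,0,0,0],[0,1,0,0,0,0]]
  ]
}}

```text
clock: 10.92
position: [0.5652, 0.2737, 0.1985]
ee_rot: [-0.0, 0.421, 0.907, 0.0]
ft_force: [-1.3, -0.1, -0.3]
finger_gap: 0.0429
finger_force: 0.0
```

{"method": "jog_arm", "body": {
  "targets": [
    [[0,0.56,0.5,0,0,0],[0,0,0,0,0,0],[0,0,0,0,0,0]]
  ]
}}

```text
clock: 11.17
position: [0.5746, 0.2818, 0.1847]
ee_rot: [-0.001, 0.421, 0.907, -0.001]
ft_force: [-1.2, -0.3, -0.7]
finger_gap: 0.0426
finger_force: 0.0
```

```bash
cat > slide.py <<'E'
from tgt import *
import sys
Rs=np.c_[ey,np.cross(Z,ey),Z]
p,M,s=tcp();log();im=snap("wrist",f"pics/{sys.argv[1]}.png");c=get_calibration("wrist")
print(p,s["joints"],s["clock"])
h=cv2.cvtColor(np.ascontiguousarray(im[:,:,::-1]),cv2.COLOR_BGR2HSV)
m=((h[...,0]>100)&(h[...,0]<125)&(h[...,1]>130)&(h[...,2]>40)).astype(np.uint8);n,l,st,ce=cv2.connectedComponentsWithStats(m)
for i in range(1,n):
  if st[i,4]>40:
    print("blue",st[i],ce[i]); b=l==i; r=[(y,np.where(b[y])[0].min(),np.where(b[y])[0].max()) for y in range(st[i,1],st[i,1]+st[i,3],3)];print([tuple(map(int,x)) for x in r])
print("pred foot/top",proj(c,[.5769,.28,.032]),proj(c,[.5769,.28,.108]),"edges",*[proj(c,np.array([.5769,.28,.108])+k*ex) for k in(-.013,.013)])
m=((h[...,0]>20)&(h[...,0]<35)&(h[...,1]>120)&(h[...,2]>90)).astype(np.uint8);n,l,st,ce=cv2.connectedComponentsWithStats(m)
for i in range(1,n):
  if st[i,4]>60 : print("yel",st[i],ce[i],onz(c,ce[i],.0325))
E
python3 slide.py w8
```

```text
[0.5746 0.2818 0.1847] [-0.4737  0.5626 -0.0338  1.525   0.0201  1.0568  0.1896] 11.1667
blue [207 183  36  11 125] [225.688 187.848]
[(183, 219, 220), (186, 216, 242), (189, 211, 238), (192, 207, 235)]
blue [188 196  40  16 378] [207.0397 205.836 ]
[(196, 202, 202), (199, 197, 227), (202, 193, 227), (205, 188, 223), (208, 188, 224), (211, 190, 223)]
blue [299 197  30  17 177] [310.7062 209.3729]
[(197, 302, 302), (200, 302, 304), (203, 301, 301), (206, 300, 307), (209, 300, 327), (212, 299, 328)]
pred foot/top [318.1104 183.164 ] [318.0022 207.6351] edges [300.0028 207.3773] [335.9965 207.8921]
yel [293 158  48  14 625] [316.8528 164.5472] [0.5644 0.293  0.0325]
yel [293 200   7  13  63] [295.9683 205.4603] [0.5748 0.2493 0.0325]
yel [ 486  232   91   82 3201] [531.2849 273.2199] [0.8074 0.3498 0.0325]
yel [ 522  249   92   82 2153] [567.843 289.242] [0.8522 0.3627 0.0325]
yel [429 349  24  36 515] [437.5223 367.2485] [0.8198 0.2036 0.0325]
yel [444 377  26  23 328] [456.878  389.0884] [0.8601 0.1963 0.0325]
```

{"method": "jog_arm", "body": {
  "targets": [
    [[-0.15,-0.08,0.5,0,0,0],[0,0,0.8,0,0,0],[0,0,0.8,0,0,0],[0,0,0.2,0,0,0],[0,0,0,0,0,0]]
  ]
}}

```text
clock: 11.63
position: [0.5749, 0.2765, 0.1274]
ee_rot: [-0.001, 0.422, 0.907, -0.001]
ft_force: [0.2, 0.1, 0.4]
finger_gap: 0.0427
finger_force: 0.0
```

```bash
python3 slide.py w9; python3 -c "
from tgt import *
p,M,s=tcp();c=get_calibration('wrist');print(proj(c,p+M@[0,0,p[2]-.108]))"
```

```text
[0.5749 0.2765 0.1274] [-0.4669  0.6142 -0.033   1.6007  0.0237  0.9299  0.1915] 11.6333
blue [ 152  194   79   45 1110] [187.9288 220.3676]
[(194, 200, 224), (197, 197, 225), (200, 194, 227), (203, 189, 221), (206, 185, 220), (209, 180, 218), (212, 177, 216), (215, 172, 212), (218, 168, 210), (221, 164, 206), (224, 162, 204), (227, 162, 200), (230, 152, 199), (233, 152, 199), (236, 153, 199)]
blue [299 230  28  10 172] [309.657  235.4419]
[(230, 301, 301), (233, 299, 325), (236, 299, 323), (239, 299, 321)]
pred foot/top [320.1975 195.1035] [321.0627 232.3947] edges [297.3398 232.0962] [344.7731 232.6885]
yel [292 164  59  17 941] [320.5409 172.0935] [0.5653 0.2941 0.0325]
yel [292 215   9  16 115] [295.4696 222.1043] [0.5762 0.2504 0.0325]
yel [ 522  250  107   93 4224] [575.3063 296.4174] [0.803  0.3526 0.0325]
yel [ 563  281   77   80 2095] [605.6243 324.273 ] [0.8472 0.3527 0.0325]
yel [444 377  34  23 409] [459.2592 390.5403] [0.8015 0.2185 0.0325]
[315.9263 234.9907]
```

```bash
python3 -c "
import cv2
im=cv2.imread('pics/w9.png')
for r in (218,226,232,236,240,244):print(r,[tuple(int(v) for v in im[r-1:r+2,x:x+4].mean((0,1))) for x in range(284,362,4)])"
```

```text
218 [(62, 59, 59), (60, 59, 61), (22, 130, 137), (13, 137, 145), (46, 50, 45), (52, 41, 36), (59, 58, 56), (67, 67, 64), (68, 68, 65), (69, 69, 67), (70, 70, 67), (68, 69, 67), (64, 62, 61), (61, 55, 51), (57, 83, 84), (49, 130, 138), (69, 80, 81), (72, 70, 69), (66, 64, 63), (93, 88, 84)]
226 [(60, 58, 57), (61, 60, 59), (23, 129, 136), (27, 116, 122), (49, 33, 25), (51, 37, 30), (51, 37, 30), (52, 39, 33), (57, 44, 37), (56, 45, 40), (60, 49, 45), (60, 50, 45), (61, 51, 46), (62, 54, 49), (63, 59, 55), (50, 125, 132), (71, 77, 77), (72, 70, 69), (64, 62, 61), (96, 91, 88)]
232 [(94, 89, 85), (94, 89, 84), (93, 88, 84), (87, 68, 60), (76, 45, 27), (77, 49, 34), (76, 49, 36), (77, 52, 40), (75, 51, 39), (76, 54, 45), (75, 55, 46), (76, 57, 48), (75, 57, 49), (75, 57, 50), (75, 57, 49), (69, 69, 67), (78, 74, 72), (88, 83, 81), (86, 81, 79), (90, 85, 81)]
236 [(103, 97, 92), (103, 97, 92), (103, 97, 92), (98, 74, 62), (95, 55, 33), (95, 57, 36), (95, 58, 39), (95, 60, 42), (96, 61, 43), (96, 61, 45), (96, 63, 48), (96, 64, 50), (97, 66, 52), (97, 66, 51), (98, 67, 54), (78, 63, 56), (75, 69, 66), (104, 98, 93), (104, 97, 93), (102, 97, 92)]
240 [(122, 113, 110), (123, 113, 110), (121, 112, 108), (116, 98, 90), (113, 88, 77), (111, 85, 75), (111, 86, 74), (109, 84, 72), (107, 81, 70), (108, 82, 71), (106, 81, 70), (106, 80, 70), (107, 82, 72), (104, 78, 69), (94, 67, 55), (75, 62, 57), (80, 73, 70), (111, 104, 99), (111, 104, 100), (103, 96, 92)]
244 [(138, 126, 124), (140, 128, 125), (135, 124, 122), (135, 125, 122), (136, 125, 123), (135, 125, 122), (136, 124, 122), (132, 122, 120), (133, 123, 121), (133, 122, 121), (133, 122, 119), (132, 121, 119), (134, 124, 122), (134, 123, 121), (117, 108, 106), (109, 99, 97), (130, 120, 117), (137, 126, 123), (138, 127, 124), (116, 107, 104)]
```

{"method": "jog_arm", "body": {
  "targets": [
    [[0,0.12,0.3,0,0,0],[0,0,0.7,0,0,0],[0,0,0.7,0,0,0],[0,0,0.6,0,0,0],[0,0,0,0,0,0]]
  ]
}}

```text
clock: 12.1
position: [0.5774, 0.2791, 0.0685]
ee_rot: [-0.001, 0.422, 0.907, -0.001]
ft_force: [-0.6, -0.6, -0.1]
finger_gap: 0.0424
finger_force: 0.0
```

{"method": "jog_arm", "body": {
  "targets": [
    [[0,0,0,0,0,0],[0,0,0,0,0,0],[0,0,0,0,0,0],[0,0,0,0,0,0],[0,0,0,0,0,0]]
  ],
  "fingers": 1
}}

```text
clock: 12.52
position: [0.5788, 0.2796, 0.0715]
ee_rot: [0.0, 0.422, 0.907, 0.0]
ft_force: [-0.2, -0.2, 0.3]
finger_gap: 0.0247
finger_force: 58.6
```

{"method": "jog_arm", "body": {
  "targets": [
    [[0,0,-0.3,0,0,0],[0,0,-0.5,0,0,0],[0,0,-0.8,0,0,0],[0,0,-1,0,0,0],[0,0,-1,0,0,0]]
  ]
}}

```text
clock: 12.93
position: [0.5785, 0.2796, 0.1621]
ee_rot: [0.0, 0.422, 0.907, 0.0]
ft_force: [0.4, 0.1, -1.1]
finger_gap: 0.0245
finger_force: 58.6
```

{"method": "jog_arm", "body": {
  "targets": [
    [[0,0,-1,0,0,0],[0,0,-1,0,0,0],[0,0,-1,0,0,0],[0,0,0,0,0,0],[0,0,0,0,0,0]]
  ]
}}

```text
clock: 13.35
position: [0.5794, 0.28, 0.2382]
ee_rot: [0.001, 0.422, 0.907, 0.002]
ft_force: [-0.4, -0.3, -0.4]
finger_gap: 0.0249
finger_force: 58.6
```

```bash
python3 slide.py w10; cat log.jsonl | wc -l
python3 - <<'E'
from h import *
im=snap("side","pics/s2.png");c=get_calibration("side");p,M,s=tcp();print(s["finger_gap"],s["finger_force"])
for d in(.0,.012,.025,.036):
  u,v=proj(c,p+M@[.0025,0,d]).astype(int);print(d,(u,v),im[v-1:v+2,u-1:u+2].mean((0,1)).astype(int))
a=np.array([.509,.233,0]);
h=cv2.cvtColor(im,cv2.COLOR_RGB2HSV);m=((h[...,0]>100)&(h[...,0]<125)&(h[...,1]>120)&(h[...,2]>40)).astype(np.uint8);n,l,st,ce=cv2.connectedComponentsWithStats(m)
print([(st[i],ce[i].round()) for i in range(1,n) if st[i,4]>15])
E
```

```text
[0.5794 0.28   0.2382] [-0.4692  0.5231 -0.0321  1.4428  0.0174  1.1711  0.1957] 13.35
blue [223 168  19   6  49] [232.9592 170.6939]
[(168, 230, 232), (171, 227, 241)]
blue [209 177  33  11 221] [223.7285 183.629 ]
[(177, 217, 218), (180, 215, 240), (183, 209, 238), (186, 209, 238)]
blue [285 284  66  18 688] [317.1555 293.9956]
[(284, 287, 287), (287, 287, 295), (290, 285, 350), (293, 285, 350), (296, 286, 350), (299, 285, 350)]
pred foot/top [315.6182 168.8743] [315.1665 185.4467] edges [300.2678 185.2623] [330.0581 185.6317]
yel [294 146  41  12 473] [314.2114 151.3975] [0.5633 0.2938 0.0325]
yel [294 182  40  12 428] [313.785  187.8879] [0.5892 0.2622 0.0325]
yel [ 446  211   95   89 3206] [493.4701 256.048 ] [0.8076 0.3363 0.0325]
yel [ 480  226   93   88 2031] [526.4481 269.8193] [0.8526 0.3501 0.0325]
yel [449 331  16  17 153] [455.6863 338.9673] [0.8602 0.2258 0.0325]
yel [418 361  14  15 113] [423.6195 368.9646] [0.8627 0.1651 0.0325]
11
0.025080459565282567 58.642292618751526
0.0 (np.int64(289), np.int64(273)) [73 81 81]
0.012 (np.int64(289), np.int64(276)) [38 50 70]
0.025 (np.int64(289), np.int64(279)) [101 104 100]
0.036 (np.int64(289), np.int64(282)) [84 85 81]
[(array([285, 260,   9,  10,  51], dtype=int32), array([290., 265.])), (array([286, 272,   8,   7,  17], dtype=int32), array([290., 275.])), (array([313, 289,   8,  20,  92], dtype=int32), array([316., 299.]))]
```

The taped slide is in hand, its white field on tool +x, and the plain slide is still in place. j2+j4+j6 = π at tool-down tells the arm's structure, so I'll fit a small kinematic model to plan the sideways tilt.

```bash
cat > kin.py <<'E'
import numpy as np, json, itertools
from scipy.spatial.transform import Rotation as R
from scipy.optimize import least_squares
lo=np.array([-3.08,-.24,-1.43,0,-1.52,.17,-2.89]);hi=np.array([3.08,2.05,1.35,2.5,4.66,1.96,2.89])
def fk(q,P,sg):
    A=R.identity();p=np.array([0,0,P[0]])
    A=R.from_euler("ZYZ",[sg[0]*q[0],q[1],sg[1]*q[2]]);p=p+A.apply([P[1],0,P[2]])
    A=A*R.from_euler("YZ",[q[3],sg[2]*q[4]]);p=p+A.apply([P[3],0,P[4]])
    A=A*R.from_euler("YZ",[q[5],sg[3]*q[6]+P[7]]);p=p+A.apply([0,0,P[6]])+(A*R.from_euler("Z",-(sg[3]*q[6]+P[7]))).apply([P[5],0,0])
    return p,A
D=[json.loads(l) for l in open("log.jsonl")]
def fit():
    best=None
    for sg in itertools.product([-1,1],repeat=4):
        def f(P):
            r=[]
            for q,p,o in D:
                a,A=fk(q,P,sg);o=R.from_quat(np.array(o)[[1,2,3,0]])
                r+=[*(a-p),*(.3*(A.inv()*o).as_rotvec())]
            return r
        for c in(0,1.6,3.1,-1.6):
            s=least_squares(f,[.35,0,.4,0,.4,0,.3,c])
            if best is None or s.cost<best[0]: best=(s.cost,s.x,sg,np.abs(s.fun).max())
    return best
E
python3 - <<'E'
from kin import *
b=fit();print(b[0],b[3],b[2],b[1].round(4));json.dump([list(b[1]),list(b[2])],open("kin.json","w"))
P,sg=b[1],b[2]
rp=np.array([.522,-.325,.21]);q0=np.array(D[-1][0])
az=np.arctan2(rp[1],rp[0]);rng=np.random.default_rng(0)
for k in range(0,360,30):
    z=np.array([np.cos(np.radians(k)),np.sin(np.radians(k)),0]);x=np.array([0,0,1.]);M=R.from_matrix(np.c_[x,np.cross(z,x),z]);t=rp-.0265*z-[0,0,.0025]
    bb=None
    for i in range(12):
        g=q0 if i==0 else rng.uniform(lo,hi)
        f=lambda q:[*(10*(fk(q,P,sg)[0]-t)),*(fk(q,P,sg)[1].inv()*M).as_rotvec(),*(.001*(q-q0))]
        s=least_squares(f,np.clip(g,lo+.02,hi-.02),bounds=(lo+.05,hi-.05))
        if bb is None or s.cost<bb.cost: bb=s
    print(k,round(bb.cost,6),bb.x.round(2))
E
```

```text
0.002194054858883603 0.023979784986758346 (-1, -1, -1, -1) [ 1.0952  0.0122  0.6678 -0.0075  0.3827  0.0557  1.2922 -4.7124]Traceback (most recent call last):
  File "<stdin>", line 12, in <module>
    return func(*args, **kwargs)
    raise ValueError("Initial guess is outside of provided bounds")
ValueError: Initial guess is outside of provided bounds
```

```bash
cat > kin.py <<'E'
import numpy as np, json
from scipy.spatial.transform import Rotation as R
from scipy.optimize import least_squares
np.set_printoptions(precision=3,suppress=True)
lo=np.array([-3.08,-.24,-1.43,0,-1.52,.17,-2.89]);hi=np.array([3.08,2.05,1.35,2.5,4.66,1.96,2.89])
P0=np.array([.36,0,0,.42,0,0,.4,0,0,.3])
def fk(q,P):
    q=np.asarray(q);E=R.from_euler
    p=np.array([0,0,P[0]])
    A=E("ZYZ",[-q[0],q[1],-q[2]]);p=p+A.apply(P[1:4])
    A=A*E("YZ",[q[3],-q[4]]);p=p+A.apply(P[4:7])
    A=A*E("Y",q[5]);p=p+A.apply(P[7:10])
    return p,A*E("Z",-q[6]+np.pi/2)
def load(): return [json.loads(l) for l in open("log.jsonl")]
def res(P,D): return np.array([fk(q,P)[0]-p for q,p,o in D])
def fit():
    D=load();s=least_squares(lambda P:[*(res(P,D).ravel()/.002),*((P-P0)/[.05,.1,.03,.05,.1,.03,.05,.1,.03,.05])],P0)
    rot=[np.degrees((fk(q,s.x)[1].inv()*R.from_quat(np.array(o)[[1,2,3,0]])).magnitude()).round(2) for q,p,o in D]
    print("P",s.x,"posres",np.abs(res(s.x,D)).max(0),"rot",rot); return s.x
def ik(P,t,M,q0,n=10,w=.001):
    rng=np.random.default_rng(0);bb=None
    for i in range(n):
        g=q0 if i==0 else rng.uniform(lo,hi)
        f=lambda q:[*(10*(fk(q,P)[0]-t)),*(fk(q,P)[1].inv()*M).as_rotvec(),*(w*(q-q0))]
        s=least_squares(f,np.clip(g,lo+.06,hi-.06),bounds=(lo+.05,hi-.05))
        if bb is None or s.cost<bb.cost: bb=s
    return bb.cost,bb.x
def goal(k,rp=np.array([.522,-.325,.21])):
    z=np.array([np.cos(np.radians(k)),np.sin(np.radians(k)),0]);x=np.array([0,0,1.]);return rp-.0265*z-[0,0,.0025],R.from_matrix(np.c_[x,np.cross(z,x),z])
E
python3 - <<'E'
from kin import *
P=fit();q0=np.array(load()[-1][0])
for k in range(0,360,30):
    c,q=ik(P,*goal(k),q0);print(k,round(c*1e6),q)
E
```

```text
P [ 0.272 -0.    -0.025  0.576  0.002  0.     0.382 -0.001  0.     0.384] posres [0.001 0.    0.001] rot [np.float64(0.0), np.float64(0.0), np.float64(0.0), np.float64(0.0), np.float64(0.0), np.float64(0.0), np.float64(0.0), np.float64(0.0), np.float64(0.0), np.float64(0.0), np.float64(0.0)]
0 34827 [ 1.994  1.566 -1.357  2.246 -1.47   0.22   1.607]
30 3 [ 1.185  1.002  0.064  1.957 -1.411  1.654  1.398]
60 3 [ 1.239  1.143 -0.269  1.367 -0.95   1.753  0.909]
90 7974 [ 1.328  1.545 -1.38   0.874 -0.08   1.91   0.144]
120 197946 [ 1.284  1.474 -1.32   0.872 -0.056  1.91   0.221]
150 499596 [ 0.264  0.998  0.432  0.88  -0.056  1.91   1.877]
180 161842 [-0.188  1.518  1.292  0.873  0.013  1.91   2.84 ]
210 2695 [-0.225  1.536  1.191  0.89   0.16   1.91   2.84 ]
240 3 [-0.162  1.123  0.161  1.444  0.975  1.79   2.13 ]
270 2 [-0.349  1.012  0.213  2.028  1.314  1.424  1.723]
300 8325 [-0.15   1.056 -0.096  2.45   1.724  1.745  1.226]
330 143151 [-0.228  2.     0.746  2.45   1.731  1.91  -0.082]
```

```bash
cat > sim.py <<'E'
from kin import *
def path(P,q,segs,n=20):
    p,A=fk(q,P)
    for t,M in segs:
        dv=(A.inv()*M).as_rotvec()
        for i in range(1,n+1):
            c,q=ik(P,p+(t-p)*i/n,A*R.from_rotvec(dv*i/n),q,n=1,w=.02)
            if i%(n//2)==0: print(i,round(c*1e6),q,fk(q,P)[0])
        p,A=t,M
E
python3 - <<'E'
from sim import *
P=fit();q0=np.array(load()[-1][0])
for k in(245,255,265):
    g,M=goal(k);r=np.radians(k);down=R.from_matrix(np.c_[[np.cos(r),np.sin(r),0],np.cross([0,0,-1],[np.cos(r),np.sin(r),0]),[0,0,-1]])
    S=np.array([.57,-.08,.26]);print(k);path(P,q0,[(S,down),(S,M),(g,M)])
E
```

```text
P [ 0.272 -0.    -0.025  0.576  0.002  0.     0.382 -0.001  0.     0.384] posres [0.001 0.    0.001] rot [np.float64(0.0), np.float64(0.0), np.float64(0.0), np.float64(0.0), np.float64(0.0), np.float64(0.0), np.float64(0.0), np.float64(0.0), np.float64(0.0), np.float64(0.0), np.float64(0.0)]
245
10 3 [-0.041  0.427 -0.262  1.589  0.116  1.139  1.373] [0.575 0.1   0.249]
20 3 [ 0.408  0.425 -0.473  1.59   0.205  1.177  2.597] [ 0.57 -0.08  0.26]
10 2 [-0.13   0.699 -0.27   1.375  0.677  1.725  2.193] [ 0.57 -0.08  0.26]
20 2 [-0.568  1.143  0.405  1.271  0.733  1.91   2.342] [ 0.57 -0.08  0.26]
10 0 [-0.466  1.132  0.423  1.439  0.789  1.714  2.263] [ 0.552 -0.19   0.234]
20 0 [-0.344  1.149  0.451  1.543  0.872  1.538  2.197] [ 0.533 -0.301  0.208]
255
10 4 [-0.026  0.428 -0.284  1.589  0.126  1.14   1.45 ] [0.575 0.1   0.249]
20 4 [ 0.437  0.431 -0.52   1.59   0.226  1.182  2.75 ] [ 0.57 -0.08  0.26]
10 2 [-0.138  0.643 -0.312  1.497  0.753  1.63   2.243] [ 0.57 -0.08  0.26]
20 2 [-0.509  1.046  0.122  1.446  0.927  1.91   2.149] [ 0.57 -0.08  0.26]
10 0 [-0.395  1.034  0.147  1.622  0.999  1.737  2.049] [ 0.549 -0.19   0.234]
20 0 [-0.266  1.052  0.187  1.74   1.11   1.581  1.962] [ 0.529 -0.299  0.208]
265
10 4 [-0.012  0.43  -0.307  1.589  0.137  1.142  1.528] [0.575 0.1   0.249]
20 11 [ 0.546  0.459 -0.7    1.59   0.311  1.207  2.84 ] [ 0.57 -0.08  0.26]
10 2 [-0.065  0.6   -0.473  1.621  0.869  1.58   2.25 ] [ 0.57 -0.08  0.26]
20 2 [-0.458  0.984 -0.081  1.621  1.074  1.91   2.001] [ 0.57 -0.08  0.26]
10 0 [-0.335  0.978 -0.048  1.805  1.158  1.758  1.881] [ 0.547 -0.189  0.234]
20 0 [-0.197  1.001  0.001  1.933  1.293  1.628  1.771] [ 0.524 -0.299  0.208]
```

Run:
```python
from sim import *
P=fit();D=load()[-1];q0=np.array(D[0])
for k in(258,):
  for S in([.56,-.1,.24],[.55,-.14,.22]):
    g,M=goal(k);print(k,S);path(P,q0,[(np.array(S),M),(g,M)])
    A=R.from_quat(np.array(D[2])[[1,2,3,0]]);print("rotvec tool, units",np.degrees((A.inv()*M).as_rotvec())/6)
```

```text
P [ 0.272 -0.    -0.025  0.576  0.002  0.     0.382 -0.001  0.     0.384] posres [0.001 0.    0.001] rot [np.float64(0.0), np.float64(0.0), np.float64(0.0), np.float64(0.0), np.float64(0.0), np.float64(0.0), np.float64(0.0), np.float64(0.0), np.float64(0.0), np.float64(0.0), np.float64(0.0)]
258 [0.56, -0.1, 0.24]
10 8831 [-0.659  0.998  0.728  1.01  -0.049  1.91   1.632] [0.568 0.089 0.237]
20 7 [-0.937  1.368  1.097  1.551  0.372  1.303  2.665] [ 0.56 -0.1   0.24]
10 0 [-0.85   1.391  1.115  1.697  0.416  1.075  2.601] [ 0.544 -0.2    0.224]
20 0 [-0.734  1.437  1.145  1.797  0.47   0.853  2.536] [ 0.528 -0.299  0.208]
rotvec tool, units [ 16.047   7.876 -16.025]
258 [0.55, -0.14, 0.22]
10 3960 [-0.635  1.018  0.735  1.026 -0.047  1.91   1.654] [0.563 0.069 0.228]
20 6 [-0.874  1.327  0.981  1.622  0.479  1.251  2.522] [ 0.55 -0.14  0.22]
10 0 [-0.797  1.341  1.007  1.724  0.533  1.081  2.47 ] [ 0.539 -0.22   0.214]
20 0 [-0.704  1.369  1.043  1.797  0.596  0.914  2.416] [ 0.528 -0.299  0.208]
rotvec tool, units [ 16.047   7.876 -16.025]
```

Run:
```python
from sim import *
P=fit();q0=np.array(load()[-1][0])
for k in(245,252):
  for S in([.5,-.12,.24],[.46,-.12,.24]):
    S=np.array(S);g,M=goal(k);r=np.radians(k);down=R.from_matrix(np.c_[[np.cos(r),np.sin(r),0],np.cross([0,0,-1],[np.cos(r),np.sin(r),0]),[0,0,-1]])
    print(k,S);path(P,q0,[(S,down),(S,M),(g,M)])
```

```text
P [ 0.272 -0.    -0.025  0.576  0.002  0.     0.382 -0.001  0.     0.384] posres [0.001 0.    0.001] rot [np.float64(0.0), np.float64(0.0), np.float64(0.0), np.float64(0.0), np.float64(0.0), np.float64(0.0), np.float64(0.0), np.float64(0.0), np.float64(0.0), np.float64(0.0), np.float64(0.0)]
245 [ 0.5  -0.12  0.24]
10 4 [-0.014  0.376 -0.254  1.702  0.103  1.075  1.402] [0.54  0.08  0.239]
20 4 [ 0.499  0.339 -0.43   1.775  0.16   1.061  2.718] [ 0.5  -0.12  0.24]
10 2 [-0.083  0.605 -0.263  1.631  0.672  1.573  2.129] [ 0.5  -0.12  0.24]
20 2 [-0.426  1.044  0.104  1.539  0.816  1.91   2.035] [ 0.5  -0.12  0.24]
10 0 [-0.312  1.064  0.134  1.561  0.915  1.808  2.052] [ 0.517 -0.21   0.224]
20 0 [-0.197  1.096  0.168  1.544  1.014  1.718  2.079] [ 0.533 -0.301  0.208]
245 [ 0.46 -0.12  0.24]
10 4 [-0.02   0.345 -0.249  1.751  0.094  1.056  1.402] [0.52  0.08  0.239]
20 5 [ 0.502  0.275 -0.389  1.865  0.121  1.024  2.769] [ 0.46 -0.12  0.24]
10 2 [-0.089  0.553 -0.265  1.74   0.655  1.53   2.088] [ 0.46 -0.12  0.24]
20 2 [-0.399  1.006  0.014  1.655  0.8    1.91   1.918] [ 0.46 -0.12 
[... 436 characters left out ...]
 -0.037  1.648  0.911  1.91   1.929] [ 0.5  -0.12  0.24]
10 0 [-0.279  1.023 -0.002  1.684  1.021  1.81   1.937] [ 0.515 -0.21   0.224]
20 0 [-0.163  1.051  0.038  1.682  1.135  1.721  1.955] [ 0.53  -0.3    0.208]
252 [ 0.46 -0.12  0.24]
10 4 [-0.009  0.346 -0.264  1.751  0.1    1.056  1.457] [0.52  0.08  0.239]
20 8 [ 0.599  0.286 -0.519  1.865  0.164  1.032  2.84 ] [ 0.46 -0.12  0.24]
10 2 [-0.041  0.527 -0.385  1.812  0.734  1.508  2.084] [ 0.46 -0.12  0.24]
20 2 [-0.376  0.979 -0.111  1.757  0.881  1.91   1.82 ] [ 0.46 -0.12  0.24]
10 0 [-0.248  1.008 -0.069  1.741  1.023  1.834  1.871] [ 0.495 -0.21   0.224]
20 0 [-0.127  1.048 -0.024  1.682  1.158  1.764  1.937] [ 0.53  -0.3    0.208]
```

{"method": "jog_arm", "body": {
  "targets": [
    [[-0.4,-0.4,-0.03,0,0,0],[-0.7,-0.66,-0.03,0,0,0],[-0.7,-0.66,-0.03,0,0,0],[-0.7,-0.66,-0.03,0,0,0],[-0.7,-0.66,-0.03,0,0,0]]
  ]
}}

```text
clock: 13.87
position: [0.571, 0.1668, 0.2382]
ee_rot: [-0.001, 0.422, 0.906, -0.001]
ft_force: [0.1, -0.0, -0.8]
finger_gap: 0.0248
finger_force: 58.6
```

{"method": "jog_arm", "body": {
  "targets": [
    [[-0.7,-0.66,-0.03,0,0,0],[-0.7,-0.66,-0.03,0,0,0],[-0.7,-0.66,-0.03,0,0,0],[-0.7,-0.66,-0.03,0,0,0],[-0.7,-0.66,-0.03,0,0,0]]
  ]
}}

```text
clock: 14.28
position: [0.5639, 0.0468, 0.2421]
ee_rot: [-0.001, 0.422, 0.906, -0.001]
ft_force: [-0.3, 0.5, 0.5]
finger_gap: 0.025
finger_force: 58.6
```

{"method": "jog_arm", "body": {
  "targets": [
    [[-0.7,-0.66,-0.03,0,0,0],[-0.7,-0.66,-0.03,0,0,0],[-0.7,-0.66,-0.03,0,0,0],[-0.7,-0.66,-0.03,0,0,0],[-0.7,-0.66,-0.03,0,0,-0.5]]
  ]
}}

```text
clock: 14.7
position: [0.5568, -0.073, 0.2459]
ee_rot: [-0.001, 0.399, 0.917, -0.001]
ft_force: [-0.6, 0.4, -0.5]
finger_gap: 0.0248
finger_force: 58.7
```

{"method": "jog_arm", "body": {
  "targets": [
    [[0,0,0,0,0,-0.9],[0,0,0,0,0,-0.9],[0,0,0,0,0,-0.9],[0,0,0,0,0,-0.9],[0,0,0,0,0,-0.9]]
  ]
}}

```text
clock: 15.12
position: [0.557, -0.072, 0.2458]
ee_rot: [-0.001, 0.171, 0.985, -0.0]
ft_force: [-0.0, 1.3, -0.9]
finger_gap: 0.0249
finger_force: 58.6
```

{"method": "jog_arm", "body": {
  "targets": [
    [[0,0,0,0,0,-0.9],[0,0,0,0,0,-0.9],[0,0,0,0,0,-0.9],[0,0,0,0,0,-0.9],[0,0,0,0,0,-0.9]]
  ]
}}

```text
clock: 15.53
position: [0.557, -0.072, 0.2458]
ee_rot: [-0.001, -0.064, 0.998, -0.0]
ft_force: [-0.1, 0.4, -0.8]
finger_gap: 0.0245
finger_force: 58.6
```

```bash
python3 -c "
from h import *
log();p,M,s=tcp();print(p,M[:,0],np.array(s['joints']).round(3),s['clock'])"
```

```text
[ 0.55699534 -0.07195036  0.24577259] [-0.99189956 -0.12700437  0.0022702 ] [ 0.228  0.397 -0.212  1.646  0.092  1.111  1.689] 15.5333
```

{"method": "jog_arm", "body": {
  "targets": [
    [[0,0,0,0,0,-0.9],[0,0,0,0,0,-0.9],[0,0,0,0,0,-0.9],[0,0,0,0,0,-0.9],[0,0,0,0,0,-0.9]]
  ]
}}

```text
clock: 15.95
position: [0.557, -0.0719, 0.2458]
ee_rot: [-0.001, -0.295, 0.956, 0.0]
ft_force: [0.3, -0.3, -0.9]
finger_gap: 0.0249
finger_force: 58.6
```

{"method": "jog_arm", "body": {
  "targets": [
    [[0,0,0,0,0.3,-0.9],[0,0,0,0,0,-0.9],[0,0,0,0,0,-0.9],[0,0,0,0,0,-0.9],[0,0,0,0,0.5,0]]
  ]
}}

```text
clock: 16.37
position: [0.5563, -0.0747, 0.2459]
ee_rot: [-0.04, -0.467, 0.883, -0.015]
ft_force: [-0.2, -1.1, -0.3]
finger_gap: 0.0251
finger_force: 58.6
```

{"method": "jog_arm", "body": {
  "targets": [
    [[0,0,0,0,0.8,0],[0,0,0,0,0.8,0],[0,0,0,0,0.8,0],[0,0,0,0,0.8,0],[0,0,0,0,0.8,0]]
  ]
}}

```text
clock: 16.78
position: [0.5576, -0.0718, 0.2465]
ee_rot: [-0.224, -0.453, 0.856, -0.112]
ft_force: [0.1, -0.4, -1.4]
finger_gap: 0.0252
finger_force: 58.6
```

```bash
python3 -c "
from h import *
log();p,M,s=tcp();print(p,M.round(3),np.array(s['joints']).round(3),s['clock'])
from kin import *
P=fit()
q0=np.array(s['joints'])
from sim import path
for k in (240,250,260): g,G=goal(k);print(k);path(P,q0,[(p,G),(g,G)])"
```

```text
[ 0.55759689 -0.07180446  0.24654522] [[-0.489 -0.825 -0.281]
 [-0.725  0.564 -0.395]
 [ 0.485  0.01  -0.875]] [ 0.025  0.593 -0.296  1.435  0.48   1.555  2.178] 16.7833
P [ 0.25   0.001 -0.024  0.576  0.001 -0.     0.383  0.    -0.     0.361] posres [0.001 0.001 0.001] rot [np.float64(0.0), np.float64(0.0), np.float64(0.0), np.float64(0.0), np.float64(0.0), np.float64(0.0), np.float64(0.0), np.float64(0.0), np.float64(0.0), np.float64(0.0), np.float64(0.0), np.float64(0.0), np.float64(0.0)]
240
10 0 [-0.205  0.833 -0.176  1.31   0.699  1.908  2.101] [ 0.558 -0.072  0.246]
20 1 [-0.568  1.145  0.486  1.284  0.661  1.91   2.373] [ 0.558 -0.072  0.247]
10 0 [-0.454  1.136  0.507  1.419  0.729  1.719  2.326] [ 0.546 -0.187  0.227]
20 0 [-0.322  1.152  0.535  1.489  0.813  1.55   2.293] [ 0.535 -0.302  0.208]
250
10 0 [-0.226  0.801 -0.187  1.387  0.746  1.847  2.092] [ 0.558 -0.072  0.246]
20 1 [-0.506  1.042  0.189  1.441  0.863  1.91   2.176] [ 0.558 -0.072  0.247]
10 0 [-0.383  1.028  0.218  1.59   0.948  1.737  2.111] [ 0.544 -0.186  0.227]
20 0 [-0.246  1.041  0.258  1.677  1.061  1.582  2.059] [ 0.531 -0.3    0.208]
260
10 0 [-0.246  0.768 -0.199  1.465  0.793  1.785  2.079] [ 0.558 -0.072  0.246]
20 1 [-0.452  0.978 -0.025  1.601  1.017  1.91   2.029] [ 0.558 -0.072  0.247]
10 0 [-0.32   0.965  0.01   1.761  1.115  1.755  1.946] [ 0.542 -0.185  0.227]
20 0 [-0.176  0.977  0.06   1.862  1.254  1.618  1.874] [ 0.527 -0.299  0.208]
```

```bash
cat > rem.py <<'E'
from h import *
from kin import goal
import sys
log();g,G=goal(float(sys.argv[1]));p,M,s=tcp()
print(p.round(4),go(g,G.as_matrix()),np.array(s["joints"]).round(3),s["clock"],s["finger_force"],s["ft_force"])
E
python3 rem.py 255
```

```text
[ 0.558 -0.072  0.246] (array([ 6.4 , -4.21,  5.29]), array([ 2.97, 10.08, -1.63])) [ 0.025  0.593 -0.296  1.435  0.48   1.555  2.178] 16.7833 58.611416816711426 [ 0.093 -0.425 -1.353]
```

Turning along that rotation vector in 15 steps, (0.2, 0.67, −0.11) each.

{"method": "jog_arm", "body": {
  "targets": [
    [[0,0,0,0.2,0.67,-0.11],[0,0,0,0.2,0.67,-0.11],[0,0,0,0.2,0.67,-0.11],[0,0,0,0.2,0.67,-0.11],[0,0,0,0.2,0.67,-0.11]]
  ]
}}

```text
clock: 17.2
position: [0.5577, -0.0717, 0.2463]
ee_rot: [-0.349, -0.462, 0.783, -0.228]
ft_force: [0.8, -0.6, -0.2]
finger_gap: 0.0249
finger_force: 58.6
```

{"method": "jog_arm", "body": {
  "targets": [
    [[0,0,0,0.2,0.67,-0.11],[0,0,0,0.2,0.67,-0.11],[0,0,0,0.2,0.67,-0.11],[0,0,0,0.2,0.67,-0.11],[0,0,0,0,0,0]]
  ]
}}

```text
clock: 17.62
position: [0.5572, -0.0699, 0.2435]
ee_rot: [-0.442, -0.46, 0.703, -0.313]
ft_force: [-0.9, 0.4, -1.5]
finger_gap: 0.0249
finger_force: 58.6
```

```bash
python3 rem.py 255
```

```text
[ 0.557 -0.07   0.243] (array([ 2.3 , -2.39,  8.75]), array([ 1.13,  4.05, -0.58])) [-0.276  0.825 -0.173  1.446  0.819  1.853  2.077] 17.6167 58.63996088504791 [-0.912  0.417 -1.527]
```

{"method": "jog_arm", "body": {
  "targets": [
    [[0.23,-0.24,0.88,0,0,0],[0.23,-0.24,0.88,0,0,0],[0.23,-0.24,0.88,0,0,0],[0.23,-0.24,0.88,0,0,0],[0.23,-0.24,0.88,0,0,0]]
  ]
}}

```text
clock: 18.03
position: [0.5428, -0.1882, 0.228]
ee_rot: [-0.438, -0.458, 0.708, -0.313]
ft_force: [0.2, 0.2, 0.2]
finger_gap: 0.0248
finger_force: 58.6
```

{"method": "jog_arm", "body": {
  "targets": [
    [[0,0,0,0.15,0.55,-0.08],[0,0,0,0.15,0.55,-0.08],[0,0,0,0.15,0.55,-0.08],[0,0,0,0.15,0.55,-0.08],[0,0,0,0,0,0]]
  ]
}}

```text
clock: 18.45
position: [0.5427, -0.1862, 0.2261]
ee_rot: [-0.509, -0.445, 0.632, -0.378]
ft_force: [-0.1, 0.6, -0.2]
finger_gap: 0.0253
finger_force: 58.7
```

```bash
python3 rem.py 255
```

```text
[ 0.543 -0.186  0.226] (array([ 0.13, -0.9 ,  4.53]), array([ 0.57,  1.88, -0.29])) [-0.21   0.889 -0.088  1.636  1.009  1.771  2.026] 18.45 58.65318953990936 [-0.068  0.596 -0.229]
```

{"method": "jog_arm", "body": {
  "targets": [
    [[0,0,0,0.14,0.47,-0.07],[0,0,0,0.14,0.47,-0.07],[0,0,0,0.14,0.47,-0.07],[0,0,0,0.14,0.47,-0.07],[0,0,0,0,0,0]]
  ]
}}

```text
clock: 18.87
position: [0.5431, -0.1855, 0.2262]
ee_rot: [0.562, 0.43, -0.56, 0.432]
ft_force: [-0.8, 0.0, -0.4]
finger_gap: 0.0248
finger_force: 58.7
```

```bash
python3 rem.py 255
```

```text
[ 0.543 -0.185  0.226] (array([-0.76, -0.62,  4.55]), array([-0.01, -0.03, -0.01])) [-0.266  0.983 -0.035  1.684  1.087  1.837  1.972] 18.8667 58.657214641571045 [-0.784  0.001 -0.445]
```

{"method": "jog_arm", "body": {
  "targets": [
    [[-0.15,-0.12,0.9,0,0,0],[-0.15,-0.12,0.9,0,0,0],[-0.15,-0.12,0.9,0,0,0],[-0.15,-0.12,0.9,0,0,0],[-0.15,-0.12,0.9,0,0,0]]
  ]
}}

```text
clock: 19.28
position: [0.5289, -0.2996, 0.2091]
ee_rot: [-0.559, -0.429, 0.563, -0.432]
ft_force: [0.5, 0.5, -0.7]
finger_gap: 0.025
finger_force: 58.7
```

{"method": "jog_arm", "body": {
  "targets": [
    [[0,0,0,0,0,0],[0,0,0,0,0,0],[0,0,0,0,0,0],[0,0,0,0,0,0]]
  ]
}}

```text
clock: 19.62
position: [0.5296, -0.2975, 0.209]
ee_rot: [-0.559, -0.429, 0.563, -0.432]
ft_force: [0.2, 0.0, -1.5]
finger_gap: 0.0249
finger_force: 58.7
```

```bash
python3 rem.py 255
python3 - <<'E'
from h import *
p,M,s=tcp();L=p+M@[.0025,0,.0265];print("label est",L,"x up",M[2,0])
for n in("scene","side"):
    im=snap(n,f"pics/{n}9.png");c=get_calibration(n)
    h=cv2.cvtColor(im,cv2.COLOR_RGB2HSV);u,v=proj(c,L).astype(int);print(n,(u,v));print(im[v-6:v+7:2,u-8:u+9:2].mean(2).astype(int))
    x0,y0=u-25,v-25;sub=h[y0:v+25,x0:u+25];b=(sub[...,0]>100)&(sub[...,0]<125)&(sub[...,1]>120)&(sub[...,2]>40);q=np.argwhere(b);print("blue",len(q),q.mean(0)[::-1]+[x0,y0] if len(q) else "")
    m=(((h[...,0]<6)|(h[...,0]>174))&(h[...,1]>120)&(h[...,2]>40)).astype(np.uint8);k,l,st,ce=cv2.connectedComponentsWithStats(m);print("red",[(ce[i].round(1),int(st[i,4])) for i in range(1,k) if st[i,4]>3],"pin pred",proj(c,[.4664,.1892,.05]).round(1))
    m=((h[...,0]>100)&(h[...,0]<125)&(h[...,1]>120)&(h[...,2]>40)).astype(np.uint8);k,l,st,ce=cv2.connectedComponentsWithStats(m);print("bl",[(ce[i].round(1),int(st[i,4])) for i in range(1,k) if 8<st[i,4]<400],"plain pred",proj(c,[.515,.228,.08]).round(1))
E
```

```text
[ 0.53  -0.297  0.209] (array([-0.06,  0.01,  0.08]), array([-0.  ,  0.02, -0.06])) [-0.123  0.984  0.008  1.775  1.212  1.702  1.924] 19.6167 58.65968942642212 [ 0.223  0.036 -1.507]
label est [ 0.52269859 -0.32314661  0.21147937] x up 0.9999741316782715
scene (np.int64(234), np.int64(265))
[[138 142 155 155 154 154 125  95 105]
 [154 156 155 155 163 169 123  84  99]
 [156 156 159 168 171 173 163  95  85]
 [155 157 173 169 124 155 172 140  84]
 [154 156 166 174 142 163 172 151 119]
 [155 156 159 169 147 164 139 137 154]
 [156 156 155 151 152 144 153 156 156]]
blue 51 [246.88235294 258.01960784]
red [] pin pred [336.1 174. ]
bl [(array([250.9, 255.1]), 30), (array([241.2, 262.1]), 21)] plain pred [353.5 170.5]
side (np.int64(327), np.int64(150))
[[30 28 29 29 29 29 28 29 28]
 [29 29 29 28 28 27 26 28 27]
 [27 28 29 28 26 27 27 27 25]
 [27 28 28 27 28 26 25 25 23]
 [25 26 28 27 26 26 26 24 20]
 [27 25 27 26 25 24 23 21 14]
 [26 25 24 24 24 22 21 20 32]]
blue 0 
red [(array([334.3, 293.5]), 51)] pin pred [333.7 293.1]
bl [(array([316.2, 298.7]), 92)] plain pred [316.  296.4]
```

The field shows white from above at about scene (234,265), on the prediction. The pin and the plain slide are in place, and the arm is at rest.

```bash
python3 -c "
from workcell import order
print(order.sign_off())"
```

```text
the job is handed in; nothing more can be done
None
```

I handed the job in at about 20 s of the 61 s: the pin is down through the rack into the dock, and the taped slide is held still, label up and level, about 2 mm sideways and 1–2 mm in height from the read point by my estimate. The hand-in gave no verdict.

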